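Return wood specimens to their slotted storage box

TASK

Put the wood specimens that stand in the plywood carrier back into the grey storage box: open its lid right back, stand every one of them upright in an empty slot of the foam, pushed fully home, and then shut the lid completely. Leave the specimens already in the box in their slots, and do not disturb the other things on the table.

Things in the scene. Friction and masses are not known exactly. Their poses are not given: they have to be found in the camera images.
- box: Grey storage box, loose on the table, 1.4 to 2 kg, may get knocked a few cm. Base 110 (x) x 310 (y) x 62 high; origin = centre of underside; -x = front (label, lid tab), +x = back (hinge). White foam insert, top 60 above the underside, six upright slots in a row along y, 48 apart; some already hold a specimen. A seated specimen stands 55 clear of the foam and fits under the lid, 6 to spare.
- lid (a joint): Hinge of the lid, rad: 0 = shut, 1.8 = stop, 13 degrees past upright. The lid is a deep cover 110 x 310, 63 high, walls 4, 0.28 kg. The hinge is stiff (about 0.3 N m): the lid stays at any angle and must be moved both ways; it does not fall. For the gripper's body to reach the slots it must stand past upright (1.65 or more).
- lid_hinge (a point): Middle of the hinge line, at the box's back top edge (55 behind the box's origin, 62 above its underside). Axes turn with the lid; the hinge line is the y axis; with the lid shut x, y, z are the box's.
- lid_tab (a point): Grip point of the lid's steel pull tab: 36 long, 34 wide (y), 8 thick, out of the lid's front face at mid-length, flush with its top; the point is 21 out from the face: x -131, z +59 from lid_hinge in the lid's axes. Lid shut, the tab points to the box's front (-x), 121 above the table; open, it points up to 200 to 210. Pinched across the 34 by an upright tool, it turns in the grip.
- slot1 (a point): Centre of the floor of slot 1 of the box (10 above the box's underside, y = -120 in the box's frame); 18 wide (y), 66 long (x), 50 deep, its mouth bevelled 3 outwards over the top 6. x along its length, z up.
- slot2 (a point): Centre of the floor of slot 2 of the box (10 above the box's underside, y = -72 in the box's frame); 18 wide (y), 66 long (x), 50 deep, its mouth bevelled 3 outwards over the top 6. x along its length, z up.
- slot3 (a point): Centre of the floor of slot 3 of the box (10 above the box's underside, y = -24 in the box's frame); 18 wide (y), 66 long (x), 50 deep, its mouth bevelled 3 outwards over the top 6. x along its length, z up.
- slot4 (a point): Centre of the floor of slot 4 of the box (10 above the box's underside, y = 24 in the box's frame); 18 wide (y), 66 long (x), 50 deep, its mouth bevelled 3 outwards over the top 6. x along its length, z up.
- slot5 (a point): Centre of the floor of slot 5 of the box (10 above the box's underside, y = 72 in the box's frame); 18 wide (y), 66 long (x), 50 deep, its mouth bevelled 3 outwards over the top 6. x along its length, z up.
- slot6 (a point): Centre of the floor of slot 6 of the box (10 above the box's underside, y = 120 in the box's frame); 18 wide (y), 66 long (x), 50 deep, its mouth bevelled 3 outwards over the top 6. x along its length, z up.
- carrier: Low plywood carrier standing loose on the table, about 1.3 kg, 100 (x) x 220 (y) x 50 high, origin = centre of its underside, with four upright slots in a row along y at -75, -25, 25 and 75, each 18 wide (y), 64 long (x), floor 10 above the underside. It may get knocked a few cm.
- spec1: Wood specimen waiting in the carrier (one slot each; 2 to 4 of spec1 to spec4 are present, the others None): a plain wood slab 60 (x) x 15 (y) x 105 tall (z), 55 to 115 g, origin = centre of its underside. It stands upright in its slot, 65 of it above the carrier, and may lean up to 5 degrees after a knock.
- spec2: Another wood specimen of the same size, as spec1.
- spec3: Another wood specimen of the same size, as spec1.
- spec4: Another wood specimen of the same size, as spec1.
- kept1: Wood specimen of the same size (60 x 15 x 105, origin = centre of its underside) that already stands in a slot of the box and stays there (1 or 2 of kept1 to kept4 are present, the others None; under the lid until it is opened).
- kept2: As kept1.
- kept3: As kept1.
- kept4: As kept1.
- loupe: Black stand magnifier, 40 diameter, 44 tall, origin = centre of its underside. Bystander.
- logger: White humidity logger, 30 x 90 x 60 tall, origin = centre of its underside. Bystander.
- pot: Aluminium pot, 76 diameter, 90 tall, with pencils reaching to 150, origin = centre of its underside. Bystander.
There are look-alikes about, which are no part of the job. What is shaped like the spec3 but purple is not meant.

How it is judged:
On the way, in this order (a step that is already met when the one before it is completed fails the run):
1. the box's lid is open past upright (over 1.6 rad) (value of joint lid above 1.6 rad), for 0.2 s.
2. every specimen from the carrier stands fully home in a slot of the box, with the lid still open (z of spec1 in the frame of box between 0.006 and 0.0135 m and x of spec1 in the frame of box between -0.01 and 0.01 m and y of spec1 in the frame of box between -0.135 and 0.135 m and angle between each of spec1, spec2, spec3, spec4's own z axis and vertical below 0.1 rad and z of spec2 in the frame of box between 0.006 and 0.0135 m and x of spec2 in the frame of box between -0.01 and 0.01 m and y of spec2 in the frame of box between -0.135 and 0.135 m and z of spec3 in the frame of box between 0.006 and 0.0135 m and x of spec3 in the frame of box between -0.01 and 0.01 m and y of spec3 in the frame of box between -0.135 and 0.135 m and z of spec4 in the frame of box between 0.006 and 0.0135 m and x of spec4 in the frame of box between -0.01 and 0.01 m and y of spec4 in the frame of box between -0.135 and 0.135 m and value of joint lid above 1.2 rad), for 0.2 s.
3. the lid is shut (value of joint lid below 0.04 rad), for 0.2 s.
At the end, for the whole second after the job is handed in: Every specimen present, those from the carrier and those that were in the box, stands upright (within 0.1 rad) in a slot of the box, its underside within 3.5 mm of the slot's floor; the lid is shut (under 0.04 rad) and the box stands flat and still (z of spec1 in the frame of box between 0.006 and 0.0135 m and x of spec1 in the frame of box between -0.01 and 0.01 m and y of spec1 in the frame of box between -0.135 and 0.135 m and angle between each of spec1, spec2, spec3, spec4, kept1, kept2, kept3, kept4's own z axis and vertical below 0.1 rad and z of spec2 in the frame of box between 0.006 and 0.0135 m and x of spec2 in the frame of box between -0.01 and 0.01 m and y of spec2 in the frame of box between -0.135 and 0.135 m and z of spec3 in the frame of box between 0.006 and 0.0135 m and x of spec3 in the frame of box between -0.01 and 0.01 m and y of spec3 in the frame of box between -0.135 and 0.135 m and z of spec4 in the frame of box between 0.006 and 0.0135 m and x of spec4 in the frame of box between -0.01 and 0.01 m and y of spec4 in the frame of box between -0.135 and 0.135 m and z of kept1 in the frame of box between 0.006 and 0.0135 m and x of kept1 in the frame of box between -0.01 and 0.01 m and y of kept1 in the frame of box between -0.135 and 0.135 m and z of kept2 in the frame of box between 0.006 and 0.0135 m and x of kept2 in the frame of box between -0.01 and 0.01 m and y of kept2 in the frame of box between -0.135 and 0.135 m and z of kept3 in the frame of box between 0.006 and 0.0135 m and x of kept3 in the frame of box between -0.01 and 0.01 m and y of kept3 in the frame of box between -0.135 and 0.135 m and z of kept4 in the frame of box between 0.006 and 0.0135 m and x of kept4 in the frame of box between -0.01 and 0.01 m and y of kept4 in the frame of box between -0.135 and 0.135 m and value of joint lid below 0.04 rad and linear speed of box below 0.03 m/s and angle between box's own z axis and vertical below 0.05 rad); the robot touches nothing.
It fails at once if a specimen that was already in the box is pulled out of its slot (z of any of kept1, kept2, kept3, kept4 in the frame of box above 0.04 m).
It fails at once if a bystander (magnifier, logger, pencil pot) is moved by more than 4 cm (distance of any of loupe, logger, pot from where it was at the start of the episode above 0.04 m).
Of spec1, spec2, spec3, spec4 only 2 to 4 are there at a start; the rules pass over those that are not, and their reading is None.
Of kept1, kept2, kept3, kept4 only 1 to 2 are there at a start; the rules pass over those that are not, and their reading is None.
At some moment in a run one of box, carrier may be knocked a few centimetres aside while the robot is not near it.
It also fails if it takes over 210 s, if anything falls off the work surface, if the arm or the gripper's body presses on something with over 40 N, if the wrist force passes 120 N, or if a joint passes its speed limit or range.

ROBOT

A 6-joint arm with a two-finger parallel gripper is mounted at the origin on the work surface. World frame = base frame: x ahead of the robot, y to its left, z up, the work surface at z = 0. Lengths are in m, angles in rad, forces in N, time in s.
With the tool pointing down it reaches from about 0.425 to 0.95 m from the base axis. Payload 3.5 kg.
Tool frame: the origin (TCP) lies at the very end of the fingers, on their centre line; the grasp point (between the pads) lies 19 mm behind it; y points along the fingers, z is the direction in which the jaws open and shut, and the axes are right-handed (so a half turn about y gives the same grasp; the last joint's range is limited). The gripper opens to 85 mm and grips with 20 to 120 N. Pads are 22 mm wide; open, the fingers measure 114 mm over their backs; the gripper's body (76 mm by 85 mm) begins 54 mm behind the grasp point. The pads swing forward as they close: fully open they stand 13 mm farther back than shut.
Start: joints at [-1.436, 0.286, 1.577, -0, 1.279, -0.15], TCP at [0.19, -0.648, 0.231] pointing down, gripper open.
Joint ranges: [-2.77, 2.77], [-0.9, 2.22], [0.21, 2.48], [-1.53, 4.67], [0.24, 2.81], [-2.84, 2.84]. Speed limits (rad/s): [2.79, 2.79, 3.14, 3.14, 3.14, 3.14].

INTERFACE

Orientations are given as a unit quaternion [x, y, z, w].
In Python, from plant import ctrl gives the robot as it stands. The module is installed in compiled form; this text tells all that it offers.
- The arm moves only by the tool jog_arm, never from a script. Its argument "deltas" is a list of rows, each a list of 3 entries, a list of its own where there are three numbers: the turn, a rotation vector about the tool's x, y, z in rad, then the shift along the tool's x, y, z in m, then the opening, from 0 (shut) to 1 (fully open). In form: [[[wx, wy, wz], [dx, dy, dz], gripper], ...]. A call has 1 to 10 rows; each row is the pose to reach, as a shift and turn from the pose measured when the call began, along the tool's axes at that moment; what a row does not reach only later rows make up. A row lasts 1/12 s, in which the tool goes at most 41.7 mm and 7.16 degrees, less where a joint would pass 70% of its speed; a pose out of reach is approached as far as the arm can. A call with a gripper value outside its range is refused whole. The fingers move at their own pace and stop on an object; "force" is the grip in N (left out, the last holds). Time passes only in rows, so rows that repeat a pose let the fingers close. It gives the time, the measured TCP pose, the force and the opening at its end, in the units of the state.
- ctrl.get_state(): the state, without advancing time (a new reading comes with each control period).
- ctrl.read_camera(name): name is "side" or "top"; returns a dict with "pixels" (480x640x3 uint8, blue, green, red), "range_z" (480x640 float32, m along the optical axis (not along the pixel's ray), 0 where there is no reading), "fx", "fy", "cx", "cy" (pixels), "k1" (the pictures are not rectified: a ray, as slopes to the right and down, at radius r is drawn at 1 + k1 r^2 times it, then the intrinsics apply), "T" (4x4, takes a point from camera to world coordinates). Camera axes: x right, y up, looking along -z (the intrinsics and any distortion apply to the point x, -y, -z); pixel columns grow to the right and rows downward; lengths in m; the calibration is good to about 2 mm. A picture is of the moment at which its call begins.
- ctrl.sign_off(): hands the job in, once; it reports no verdict.
The state is a dict: "time": time; "qpos": joint angles; "dq": joint speeds; "joint_efforts": joint torques, N m; "eef_pos": TCP position; "tcp_rot": TCP orientation; "contact_force": force on the tool from outside, world axes, zero at the start; "wrist_torque": the same for the moment, N m; "opening": opening from 0.0 (shut) to 1.0 (fully open).
Only numpy, scipy, OpenCV 4.12 (cv2) and the standard library are available. Lean on these libraries where they do the work, as an engineer would, in place of code of your own. Each camera call takes 0.05 s, during which the arm holds its last target.

## Working session

There is one attempt and no reset: what is moved stays moved. The work goes in short steps, Python scripts to look and compute and a tool call to move; the robot and the scene stay as the last step left them, time stands still between calls to the robot, and variables do not carry over. Pictures are saved under pics/ and viewed, and the job is handed in when it is done.

Besides the shell and the picture viewer there is one more tool, called after "Emit:" by a JSON object that holds its "name" and its "arguments", one argument or row to a line. jog_arm: Moves the arm, as the interface text tells. Its arguments: {"type":"object","properties":{"deltas":{"type":"array","items":{"type":"array"}},"force":{"type":"number"}},"required":["deltas"]}

```bash
mkdir -p pics
cat > h.py <<'E'
import numpy as np, cv2
from plant import ctrl
from scipy.spatial.transform import Rotation as R
def shot(n,name):
    c=ctrl.read_camera(n); cv2.imwrite(f'pics/{name}.png',c['pixels']); return c
def cloud(c):
    h,w=c['range_z'].shape
    u,v=np.meshgrid(np.arange(w),np.arange(h))
    K=np.array([[c['fx'],0,c['cx']],[0,c['fy'],c['cy']],[0,0,1.]])
    p=cv2.undistortPoints(np.stack([u,v],-1).reshape(-1,1,2).astype(np.float64),K,np.array([c['k1'],0,0,0,0.])).reshape(h,w,2)
    z=c['range_z']
    P=np.stack([p[...,0]*z,-p[...,1]*z,-z,np.ones_like(z)],-1)
    W=(P@c['T'].T)[...,:3]; W[z<=0]=np.nan
    return W
def st():
    s=ctrl.get_state(); r=R.from_quat(s['tcp_rot'])
    print('t',round(s['time'],2),'tcp',np.round(s['eef_pos'],4),'open',round(float(s['opening']),3),'F',np.round(s['contact_force'],1),'q',np.round(s['qpos'],2))
    print(np.round(r.as_matrix(),3).tolist()); return s
def go(pos,xax=None,zax=None,rot=None):
    """print tool-frame shift & turn to world tcp pos, with optional rot matrix"""
    s=ctrl.get_state(); M=R.from_quat(s['tcp_rot']).as_matrix()
    d=M.T@(np.array(pos)-np.array(s['eef_pos']))
    w=np.zeros(3) if rot is None else R.from_matrix(M.T@rot).as_rotvec()
    print('shift',np.round(d,4),'turn',np.round(w,3)); return d,w
def down(yaw):
    "tool y down, z (jaw) horizontal at world angle yaw"
    z=np.array([np.cos(yaw),np.sin(yaw),0]); y=np.array([0,0,-1.]); x=np.cross(y,z)
    return np.stack([x,y,z],1)
E
python3 - <<'E'
from h import *
s=st()
for n in('side','top'):
    c=shot(n,n+'0'); print(n,c['fx'],c['k1'],np.round(c['T'],3).tolist())
E
```

```text
t 0.0 tcp [ 0.1896 -0.6471  0.23  ] open 1.003 F [0.  0.2 0.4] q [-1.44  0.29  1.58 -0.    1.28 -0.15]
[[-0.96, -0.0, 0.281], [-0.281, 0.002, -0.96], [-0.0, -1.0, -0.002]]
side 441.29028960796074 -0.026911134821440814 [[0.835, -0.404, 0.372, 1.002], [0.549, 0.635, -0.543, -0.533], [-0.017, 0.658, 0.752, 0.875], [0.0, 0.0, 0.0, 1.0]]
top 530.952004605767 -0.15761917020687546 [[0.02, 0.987, -0.159, 0.389], [-1.0, 0.022, 0.015, 0.032], [0.018, 0.158, 0.987, 1.333], [0.0, 0.0, 0.0, 1.0]]
```

View pics/side0.png

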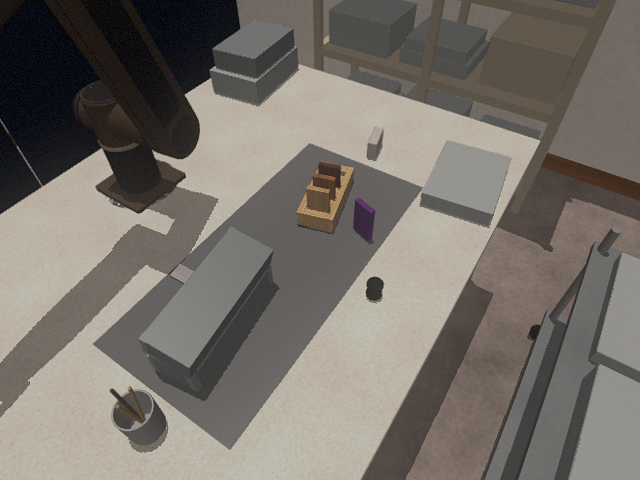

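View pics/top0.png

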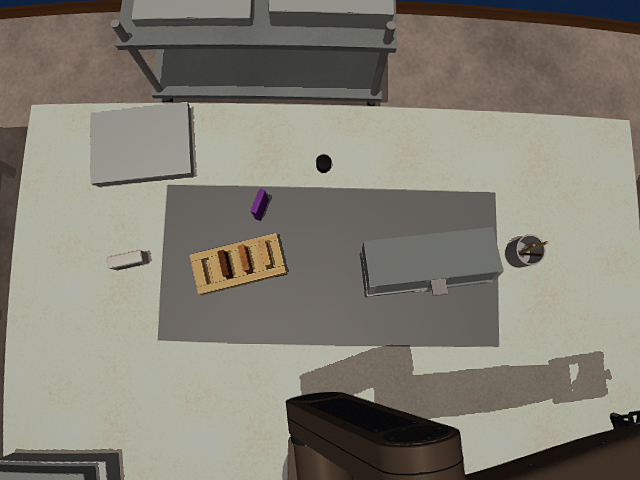

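Top view: the grey box with the tab is at (430,262), its tab at (439,287). The carrier is at (238,264), with specimens at about (223,264), (244,259) and (266,251), and the slot at (206,270) is empty. Possible mix-ups: the purple slab at (260,203), the grey slab at (140,145) and the stacked grey boxes at (65,465), none of which has a tab. Next I'll take close crops and measure.

```bash
cat >> h.py <<'E'
def rect(W,m):
    p=W[m]; p=p[np.isfinite(p).all(1)]
    r=cv2.minAreaRect((p[:,:2]*1000).astype(np.float32)); return r,np.median(p[:,2]),len(p)
E
python3 - <<'E'
from h import *
c=shot('top','top1'); W=cloud(c); im=c['pixels']
s=ctrl.read_camera('side'); Ws=cloud(s)
a=cv2.resize(im[220:310,180:300],None,fx=4,fy=4,interpolation=2); b=cv2.resize(s['pixels'][150:240,290:390],None,fx=4,fy=4)[:360]
cv2.imwrite('pics/crop1.png',cv2.resize(np.hstack([a,b]),(800,328)))
np.set_printoptions(precision=4,suppress=True)
def big(W,reg,zlo,zhi):
    m=np.zeros(W.shape[:2],bool); m[reg]=1
    m&=(W[...,2]>zlo)&(W[...,2]<zhi)
    n,l,stt,_=cv2.connectedComponentsWithStats(m.astype(np.uint8))
    out=[]
    for i in range(1,n):
        if stt[i,4]>25: out.append((stt[i,4],np.array(stt[i,:4]),rect(W,l==i)))
    return out
print('top mat z',np.nanmedian(W[320:340,200:300,2]))
for o in big(W,np.s_[180:310,340:515],.105,.14): print('box',o)
for o in big(W,np.s_[215:310,180:300],.09,.13): print('spec',o)
for o in big(W,np.s_[215:310,180:300],.04,.062): print('carrier',o)
print('tab',W[280:294:2,430:448:3,2].round(3))
for o in big(Ws,np.s_[220:400,130:280],.11,.14): print('Sbox',o)
for o in big(Ws,np.s_[150:240,290:360],.085,.13): print('Sspec',o)
for o in big(Ws,np.s_[150:240,290:360],.04,.06): print('Scarr',o)
E
```

```text
top mat z 0.0019613713509222253
box (np.int32(3962), array([363, 227, 137,  66], dtype=int32), (((526.9768676757812, -232.06216430664062), (119.686279296875, 313.2255859375), 7.957417011260986), np.float64(0.1316071647080992), 3962))
box (np.int32(232), array([446, 272,  57,  12], dtype=int32), (((483.7587585449219, -327.55560302734375), (10.654991149902344, 134.97894287109375), 7.780345439910889), np.float64(0.12352663966878918), 232))
spec (np.int32(193), array([259, 239,  12,  28], dtype=int32), (((534.3087158203125, 156.74542236328125), (60.64103698730469, 15.259185791015625), 15.704924583435059), np.float64(0.11526175328823873), 193))
spec (np.int32(200), array([237, 245,  13,  27], dtype=int32), (((520.9111328125, 205.58224487304688), (59.49701690673828, 15.719695091247559), 15.618377685546875), np.float64(0.11561863145382001), 200))
spec (np.int32(218), array([217, 250,  14,  27], dtype=int32), (((507.14166259765625, 251.34933471679688), (60.46321487426758, 16.167200088500977), 15.689412117004395), np.float64(0.1151549143879731), 218))
carrier (np.int32(2784), array([190, 233,
[... 971 characters left out ...]
0131836, 118.81698608398438), 16.35678482055664), np.float64(0.1070214628492111), 841))
Sspec (np.int32(46), array([355, 197,   5,  12], dtype=int32), (((637.635986328125, 183.4661102294922), (10.324631690979004, 20.660869598388672), 32.37017822265625), np.float64(0.09962090664975243), 46))
Scarr (np.int32(1007), array([297, 165,  58,  58], dtype=int32), (((517.2234497070312, 231.080078125), (100.93476867675781, 226.1316375732422), 14.974274635314941), np.float64(0.04964735844315271), 1007))
Scarr (np.int32(37), array([354, 212,   6,  11], dtype=int32), (((641.2066650390625, 179.42430114746094), (4.032432556152344, 22.695188522338867), 66.0916519165039), np.float64(0.04950328158271744), 37))
```

View pics/crop1.png

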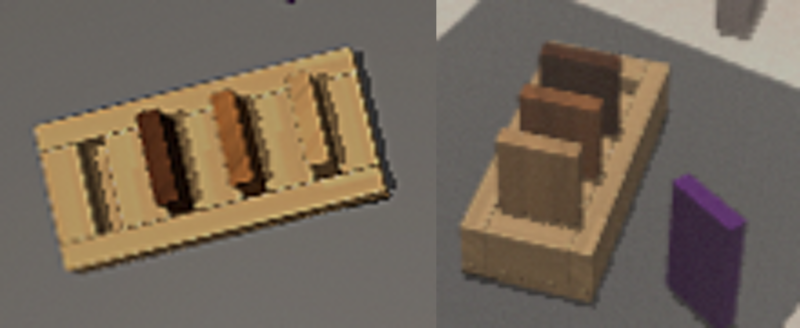

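The crop shows three plain wood specimens (dark, brown, light) in the carrier, one empty carrier slot, and the purple slab standing apart. The lid front reads higher than a shut lid would, so I'll check its angle.

Run:
```python
from h import *
np.set_printoptions(precision=4,suppress=True)
c=shot('top','top2'); W=cloud(c); s=shot('side','side2'); Ws=cloud(s)
for n,(W_,reg) in dict(top=(W,np.s_[235:280,370:492]),side=(Ws,np.s_[255:330,175:260])).items():
    m=np.zeros(W_.shape[:2],bool); m[reg]=1; m&=(W_[...,2]>.1)&(W_[...,2]<.2)
    p=W_[m]; 
    for k in range(4):
        A=np.c_[p[:,:2],np.ones(len(p))]; x=np.linalg.lstsq(A,p[:,2],rcond=None)[0]; r=p[:,2]-A@x; p=p[np.abs(r)<.008]
    print(n,x,len(p),r.std(),'tilt',np.arctan(np.hypot(*x[:2])),'dir',np.degrees(np.arctan2(-x[1],-x[0])))
    m2=np.zeros(W_.shape[:2],bool); m2[(np.s_[215:300,350:510] if n=='top' else np.s_[220:400,130:280])]=1
    res=np.abs(W_[...,2]-(W_[...,:2]@x[:2]+x[2])); m2&=(res<.008)
    nn,l,stt,_=cv2.connectedComponentsWithStats(m2.astype(np.uint8)); i=1+np.argmax(stt[1:,4])
    q=W_[l==i]
    print(rect(W_,l==i), 'corners',cv2.boxPoints(rect(W_,l==i)[0]), q[:,2].min(),q[:,2].max())
t=W[278:296,428:450]; m=(t[...,2]>.13); 
mm=np.zeros(W.shape[:2],bool); mm[281:296,428:450]=W[281:296,428:450,2]>.135
print('tab',rect(W,mm))
a=cv2.resize(c['pixels'][215:305,350:510],None,fx=4,fy=4,interpolation=2)[:, :400]; b=cv2.resize(s['pixels'][220:400,130:290],None,fx=2,fy=2)
cv2.imwrite('pics/crop2.png',np.hstack([a,b]))
```

```text
top [-0.2331 -0.0292  0.2538] 5153 0.0022873879227361888 tilt 0.23077265902486307 dir 7.1420128741045295
(((513.5685424804688, -233.88369750976562), (145.1232147216797, 312.57025146484375), 7.4619927406311035), np.float64(0.1376389651796519), 6440) corners [[ 421.325   -88.3456]
 [ 461.918  -398.2687]
 [ 605.8121 -379.4218]
 [ 565.2191  -69.4987]] 0.11916757745680151 0.16212734929040984
side [-0.2377 -0.0299  0.2559] 4684 0.0015598986322604266 tilt 0.23509424783308588 dir 7.166846300831862
(((515.232177734375, -230.88034057617188), (145.30374145507812, 313.25347900390625), 7.21863317489624), np.float64(0.13610222965529895), 8075) corners [[ 423.4751  -84.6242]
 [ 462.8372 -395.3947]
 [ 606.9893 -377.1365]
 [ 567.6271  -66.3659]] 0.11563350009062368 0.16074715107832338
tab (((457.4168701171875, -238.87741088867188), (32.49769973754883, 39.984649658203125), 1.4793641567230225), np.float64(0.15394342534998384), 233)
```

View pics/crop2.png

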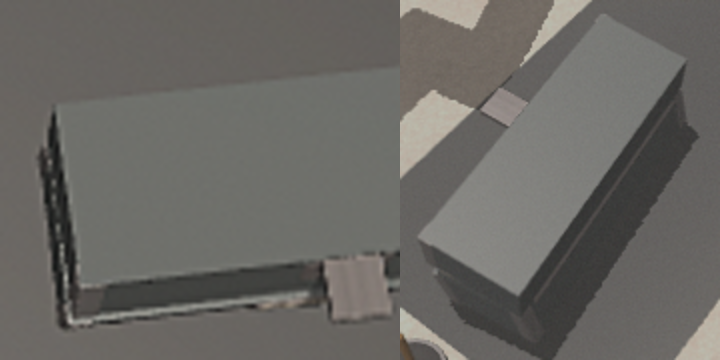

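Both views agree: the lid is ajar by 0.23 rad, with box yaw 7.2° and the hinge at about (0.572, -0.225). The tab measures (0.457, -0.239, 0.15), which matches that model.

```bash
cat >> h.py <<'E'
H=np.array([.5722,-.2249,.062]); YB=np.radians(7.2)
def tab(th,dz=-.022,H=H,YB=YB):
    x=-.131*np.cos(th)+.059*np.sin(th); z=.131*np.sin(th)+.059*np.cos(th)
    return H+np.array([x*np.cos(YB),x*np.sin(YB),z+dz])
E
python3 - <<'E'
from h import *
p=tab(.233); print(p); go([p[0],p[1],.22],rot=down(YB-np.pi/2))
E
```

```text
[ 0.45926046 -0.23916758  0.12765328]
shift [-0.3735  0.0111 -0.3162] turn [ 0.001  0.159 -0.   ]
```

Emit:
{"name": "jog_arm", "arguments": {
  "deltas": [
    [[0,0.08,0],[-0.04,0,-0.034],1],
    [[0,0.159,0],[-0.08,0.003,-0.068],1],
    [[0,0.159,0],[-0.12,0.004,-0.1],1],
    [[0,0.159,0],[-0.16,0.005,-0.135],1],
    [[0,0.159,0],[-0.2,0.006,-0.17],1],
    [[0,0.159,0],[-0.23,0.007,-0.2],1],
    [[0,0.159,0],[-0.26,0.008,-0.225],1],
    [[0,0.159,0],[-0.29,0.01,-0.25],1],
    [[0,0.159,0],[-0.32,0.011,-0.27],1],
    [[0,0.159,0],[-0.35,0.011,-0.296],1]
  ],
  "force": 40
}}

```text
time: 1.13
eef_pos: [0.4193, -0.2981, 0.2209]
tcp_rot: [-0.044, 0.706, -0.706, 0.044]
contact_force: [0.5, -0.1, -0.1]
opening: 1.001
```

Run:
```python
from h import *
st();p=tab(.233);go([p[0],p[1],.22],rot=down(YB-np.pi/2));go(p,rot=down(YB-np.pi/2))
```

```text
t 1.13 tcp [ 0.4193 -0.2981  0.2209] open 1.001 F [ 0.5 -0.1 -0.1] q [-0.82 -0.06  1.98  0.    1.23  0.63]
[[-0.992, 0.0, 0.125], [-0.125, 0.0, -0.992], [-0.0, -1.0, -0.0]]
shift [-0.0471  0.0009 -0.0534] turn [ 0. -0. -0.]
shift [-0.047   0.0933 -0.0534] turn [ 0. -0. -0.]
```

Emit:
{"name": "jog_arm", "arguments": {
  "deltas": [
    [[0,0,0],[-0.024,0.001,-0.027],1],
    [[0,0,0],[-0.047,0.001,-0.053],1],
    [[0,0,0],[-0.047,0.001,-0.053],1],
    [[0,0,0],[-0.047,0.03,-0.053],1],
    [[0,0,0],[-0.047,0.06,-0.053],1],
    [[0,0,0],[-0.047,0.093,-0.053],1],
    [[0,0,0],[-0.047,0.093,-0.053],1],
    [[0,0,0],[-0.047,0.093,-0.053],1]
  ]
}}

```text
time: 1.8
eef_pos: [0.458, -0.2389, 0.1264]
tcp_rot: [-0.045, 0.707, -0.704, 0.043]
contact_force: [1.0, 0.5, 0.5]
opening: 0.997
```

Run:
```python
from h import *
st();p=tab(.233);go(p,rot=down(YB-np.pi/2))
c=shot('side','side3');cv2.imwrite('pics/crop3.png',cv2.resize(c['pixels'][180:380,80:290],None,fx=3,fy=3))
```

```text
t 1.8 tcp [ 0.458  -0.2389  0.1264] open 0.997 F [1.  0.5 0.5] q [-0.68  0.05  2.05  0.    1.05  0.77]
[[-0.992, -0.003, 0.125], [-0.125, 0.003, -0.992], [0.003, -1.0, -0.004]]
shift [-0.0012 -0.0012  0.0004] turn [ 0.004 -0.001  0.003]
```

View pics/crop3.png

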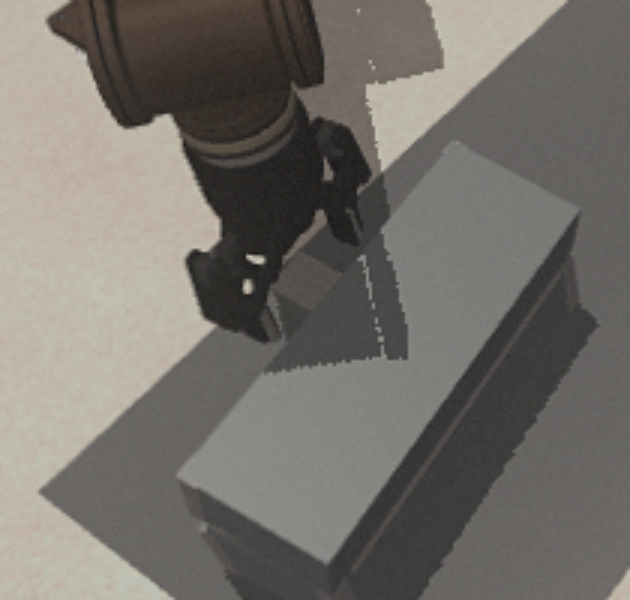

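The fingers straddle the tab at crop (310,280), so I'll close them.

Emit:
{"name": "jog_arm", "arguments": {
  "deltas": [
    [[0,0,0],[0,0,0],0.35],
    [[0,0,0],[0,0,0],0.3],
    [[0,0,0],[0,0,0],0.2],
    [[0,0,0],[0,0,0],0.1],
    [[0,0,0],[0,0,0],0.1],
    [[0,0,0],[0,0,0],0.1],
    [[0,0,0],[0,0,0],0.1],
    [[0,0,0],[0,0,0],0.1]
  ],
  "force": 40
}}

```text
time: 2.52
eef_pos: [0.4595, -0.2409, 0.1296]
tcp_rot: [0.044, -0.705, 0.706, -0.044]
contact_force: [-3.0, -2.9, 4.6]
opening: 0.39
```

Run:
```python
from h import *
s=st(); M=R.from_quat(s['tcp_rot']).as_matrix(); p0=np.array(s['eef_pos'])
off=p0-tab(.233); print('off',off)
for th in np.arange(.233,1.80,.08):
    print(round(th,3),np.round(M.T@(tab(th)+off*[1,1,1]-p0),4))
```

```text
t 2.52 tcp [ 0.4595 -0.2409  0.1296] open 0.39 F [-3.  -2.9  4.6] q [-0.68  0.05  2.04 -0.    1.05  0.77]
[[-0.992, 0.001, 0.125], [-0.125, -0.002, -0.992], [-0.0, -1.0, 0.002]]
off [ 0.00027316 -0.00172107  0.00194163]
0.233 [0. 0. 0.]
0.313 [-0.0074 -0.0088  0.    ]
0.393 [-0.0154 -0.017   0.    ]
0.473 [-0.0241 -0.0245  0.    ]
0.553 [-0.0334 -0.0313  0.    ]
0.633 [-0.0431 -0.0374  0.0001]
0.713 [-0.0534 -0.0426  0.0001]
0.793 [-0.064  -0.047   0.0001]
0.873 [-0.0749 -0.0506  0.0001]
0.953 [-0.0861 -0.0533  0.0001]
1.033 [-0.0974 -0.055   0.0001]
1.113 [-1.089e-01 -5.590e-02  1.000e-04]
1.193 [-1.204e-01 -5.580e-02  1.000e-04]
1.273 [-1.318e-01 -5.480e-02  1.000e-04]
1.353 [-0.1432 -0.0529  0.    ]
1.433 [-0.1543 -0.0501  0.    ]
1.513 [-0.1652 -0.0465  0.    ]
1.593 [-0.1758 -0.0419  0.    ]
1.673 [-0.1859 -0.0366  0.    ]
1.753 [-0.1956 -0.0304 -0.    ]
```

Emit:
{"name": "jog_arm", "arguments": {
  "deltas": [
    [[0,0,0],[-0.0035,-0.0045,0],0.1],
    [[0,0,0],[-0.0074,-0.0088,0],0.1],
    [[0,0,0],[-0.0154,-0.017,0],0.1],
    [[0,0,0],[-0.0241,-0.0245,0],0.1],
    [[0,0,0],[-0.0334,-0.0313,0],0.1],
    [[0,0,0],[-0.0431,-0.0374,0],0.1],
    [[0,0,0],[-0.0534,-0.0426,0],0.1],
    [[0,0,0],[-0.064,-0.047,0],0.1],
    [[0,0,0],[-0.0749,-0.0506,0],0.1],
    [[0,0,0],[-0.0749,-0.0506,0],0.1]
  ]
}}

```text
time: 3.35
eef_pos: [0.5328, -0.2311, 0.1798]
tcp_rot: [0.047, -0.706, 0.706, -0.043]
contact_force: [-4.4, -2.6, 2.7]
opening: 0.386
```

Run:
```python
from h import *
s=st(); M=R.from_quat(s['tcp_rot']).as_matrix(); p0=np.array(s['eef_pos'])
off=np.array([ 0.00027316, -0.00172107 , 0.00194163])
c=shot('side','side4')
for th in np.arange(.873,1.80,.08):
    print(round(th,3),np.round(M.T@(tab(th)+off-p0),4))
```

```text
t 3.35 tcp [ 0.5328 -0.2311  0.1798] open 0.386 F [-4.4 -2.6  2.7] q [-0.58  0.13  1.86 -0.    1.16  0.86]
[[-0.992, -0.006, 0.127], [-0.127, -0.001, -0.992], [0.006, -1.0, -0.0]]
0.873 [-0.0009 -0.0004  0.0005]
0.953 [-0.0121 -0.0032  0.0005]
1.033 [-0.0234 -0.005   0.0006]
1.113 [-0.0349 -0.0059  0.0006]
1.193 [-0.0464 -0.0059  0.0006]
1.273 [-0.0578 -0.005   0.0006]
1.353 [-0.0692 -0.0032  0.0006]
1.433 [-0.0804 -0.0005  0.0007]
1.513 [-0.0913  0.0031  0.0007]
1.593 [-0.1019  0.0076  0.0007]
1.673 [-0.1121  0.0129  0.0007]
1.753 [-0.1218  0.019   0.0007]
```

View pics/side4.png

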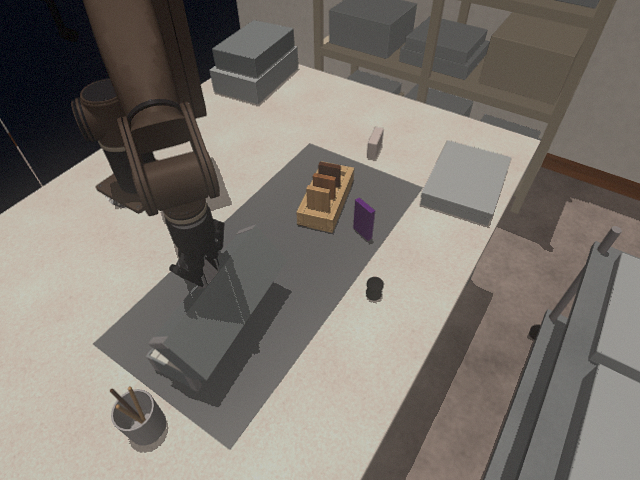

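The lid is following the tab, with the gripper at (195,270) and the lid about half open.

Emit:
{"name": "jog_arm", "arguments": {
  "deltas": [
    [[0,0,0],[-0.0121,-0.0032,0.0005],0.1],
    [[0,0,0],[-0.0234,-0.005,0.0005],0.1],
    [[0,0,0],[-0.0349,-0.0059,0.0005],0.1],
    [[0,0,0],[-0.0464,-0.0059,0.0005],0.1],
    [[0,0,0],[-0.0578,-0.005,0.0005],0.1],
    [[0,0,0],[-0.0692,-0.0032,0.0005],0.1],
    [[0,0,0],[-0.0804,-0.0005,0.0005],0.1],
    [[0,0,0],[-0.0913,0.0031,0.0005],0.1],
    [[0,0,0],[-0.1019,0.0076,0.0005],0.1],
    [[0,0,0],[-0.112,0.013,0.0005],0.1]
  ]
}}

```text
time: 4.23
eef_pos: [0.6445, -0.2167, 0.1657]
tcp_rot: [-0.047, 0.706, -0.705, 0.043]
contact_force: [-3.1, 0.4, 2.7]
opening: 0.387
```

Run:
```python
from h import *
s=st(); M=R.from_quat(s['tcp_rot']).as_matrix(); p0=np.array(s['eef_pos'])
off=np.array([ 0.00027316, -0.00172107 , 0.00194163])
for th in [1.673,1.71,1.75,1.78]:
    print(round(th,3),np.round(M.T@(tab(th)+off-p0),4))
```

```text
t 4.23 tcp [ 0.6445 -0.2167  0.1657] open 0.387 F [-3.1  0.4  2.7] q [-0.47  0.36  1.61 -0.    1.18  0.97]
[[-0.992, -0.006, 0.127], [-0.127, 0.001, -0.992], [0.006, -1.0, -0.001]]
1.673 [ 0.0007 -0.0005  0.0009]
1.71 [-0.0039  0.0022  0.0009]
1.75 [-0.0087  0.0054  0.0009]
1.78 [-0.0122  0.0078  0.0009]
```

Emit:
{"name": "jog_arm", "arguments": {
  "deltas": [
    [[0,0,0],[-0.0045,0.0025,0.0005],0.1],
    [[0,0,0],[-0.0095,0.006,0.0005],0.1],
    [[0,0,0],[-0.01,0.0062,0.0005],0.1],
    [[0,0,0],[-0.01,0.006,0.0005],0.7],
    [[0,0,0],[-0.01,0.006,0.0005],0.7],
    [[0,0,0],[-0.01,0.006,0.0005],0.7],
    [[0,0,0],[-0.01,-0.02,0],0.7],
    [[0,0,0],[-0.01,-0.055,0],0.7],
    [[0,0,0],[-0.01,-0.09,0],0.7],
    [[0,0,0],[-0.01,-0.12,0],0.7]
  ]
}}

```text
time: 5.07
eef_pos: [0.6557, -0.2157, 0.2881]
tcp_rot: [-0.046, 0.706, -0.706, 0.044]
contact_force: [0.7, -0.7, 0.9]
opening: 0.698
```

Emit:
{"name": "jog_arm", "arguments": {
  "deltas": [
    [[0,0,0],[0.04,0,0],0.5],
    [[0,0,0],[0.08,0,-0.03],0.5],
    [[0,0,0],[0.11,0,-0.07],0.5],
    [[0,0,0],[0.11,0,-0.11],0.5],
    [[0,0,0],[0.11,0,-0.15],0.5],
    [[0,0,0],[0.11,0,-0.19],0.5],
    [[0,0,0],[0.11,0,-0.23],0.5],
    [[0,0,0],[0.11,0,-0.27],0.5],
    [[0,0,0],[0.11,0,-0.31],0.5],
    [[0,0,0],[0.11,0,-0.33],0.5]
  ]
}}

```text
time: 5.9
eef_pos: [0.5041, 0.1013, 0.2889]
tcp_rot: [-0.046, 0.706, -0.705, 0.045]
contact_force: [0.5, 0.5, 0.3]
opening: 0.501
```

Run:
```python
from h import *
st();shot('side','side5');shot('top','top5')
```

```text
t 5.9 tcp [0.5041 0.1013 0.2889] open 0.501 F [0.5 0.5 0.3] q [-0.   -0.11  1.9   0.    1.36  1.44]
[[-0.992, -0.001, 0.128], [-0.128, 0.002, -0.992], [0.0, -1.0, -0.002]]
```

View pics/side5.png

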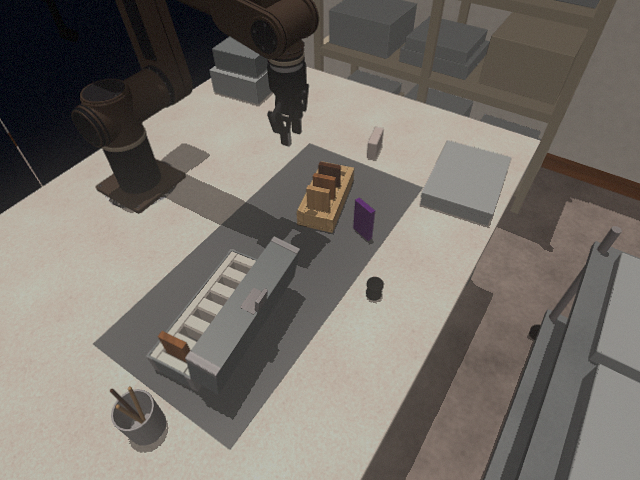

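View pics/top5.png

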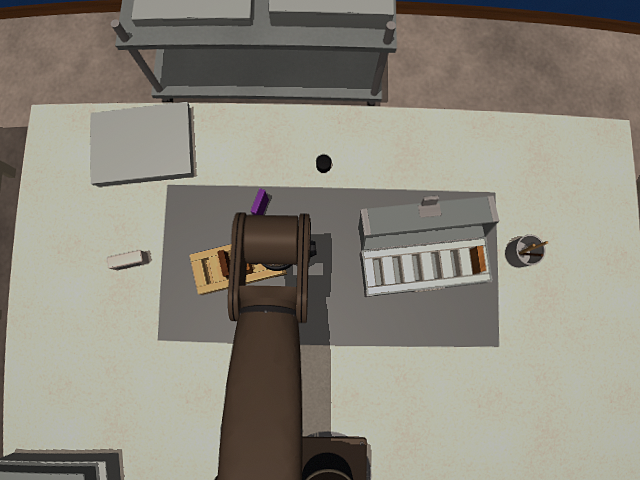

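The lid now stands past upright, with the tab at top (430,205). One kept specimen is in the end slot at top (478,260), and slots 2 to 6 are empty. Next I'll measure the box and the lid angle.

```bash
cat > box.py <<'E'
from h import *
np.set_printoptions(precision=4,suppress=True)
def boxmeas(c,s):
    out=[]
    for n,c_ in(('top',c),('side',s)):
        W=cloud(c_); hsv=cv2.cvtColor(c_['pixels'],cv2.COLOR_BGR2HSV)
        m=(W[...,2]>.053)&(W[...,2]<.068)&(W[...,0]>.35)&(W[...,0]<.75)&(W[...,1]>-.48)&(W[...,1]<.02)
        m&=(hsv[...,1]<60)
        if n=='side': m&=hsv[...,2]>80
        nn,l,stt,_=cv2.connectedComponentsWithStats(m.astype(np.uint8)); i=1+np.argmax(stt[1:,4])
        r=rect(W,l==i); print(n,r)
        m=(W[...,2]>.103)&(W[...,2]<.128)&(W[...,0]>.35)&(W[...,0]<.75)&(W[...,1]>-.48)&(W[...,1]<.02)&(hsv[...,1]>90)
        nn,l,stt,_=cv2.connectedComponentsWithStats(m.astype(np.uint8))
        for i in range(1,nn):
            if stt[i,4]>30: print('  spec in box',rect(W,l==i))
        # lid: points above .08 grey
        g=(W[...,2]>.08)&(W[...,2]<.22)&(W[...,0]>.5)&(W[...,0]<.8)&(W[...,1]>-.45)&(W[...,1]<-.02)&(hsv[...,1]<60)
        p=W[g]; print('  lid pts',len(p),p.min(0),p.max(0), 'z>.185 mean',p[p[:,2]>.185].mean(0) if (p[:,2]>.185).any() else None)
E
python3 - <<'E'
from box import *
c=ctrl.read_camera('top'); s=ctrl.read_camera('side'); boxmeas(c,s)
a=cv2.resize(c['pixels'][185:305,350:500],None,fx=3,fy=3,interpolation=2);b=cv2.resize(s['pixels'][230:400,140:310],(360,360))
cv2.imwrite('pics/crop5.png',np.hstack([a,b][:2]))
E
```

```text
top (((532.6173706054688, -231.1190185546875), (147.0592803955078, 313.17449951171875), 7.527205467224121), np.float64(0.061207166001308155), 5830)
  spec in box (((530.0228271484375, -351.37445068359375), (59.78712463378906, 17.762821197509766), 8.960494041442871), np.float64(0.11497367461831609), 187)
  lid pts 3908 [ 0.5001 -0.4499  0.0801] [ 0.6706 -0.0609  0.2004] z>.185 mean [ 0.6531 -0.2144  0.1935]
side (((494.4921875, -207.86460876464844), (76.31922149658203, 261.3699645996094), 6.94734525680542), np.float64(0.05987069951154944), 2425)
  spec in box (((532.8480224609375, -350.2601318359375), (60.892120361328125, 16.126564025878906), 7.622003555297852), np.float64(0.11425568094733263), 275)
  lid pts 6565 [ 0.5041 -0.4497  0.0801] [ 0.6729 -0.0597  0.1983] z>.185 mean [ 0.6568 -0.2151  0.1936]
```

View pics/crop5.png

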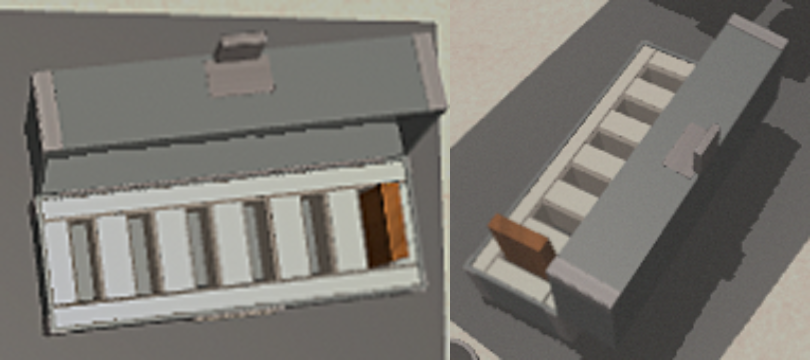

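Run:
```python
from box import *
O=np.array([.5172,-.2318]); X=np.array([np.cos(YB),np.sin(YB)]); Y=np.array([-X[1],X[0]])
for n in('top','side'):
    c=ctrl.read_camera(n); W=cloud(c)
    d=W[...,:2]-O; bx=d@X; by=d@Y; z=W[...,2]
    m=(np.abs(bx)<(.024 if n=='top' else .018))&(np.abs(by)<.15)&(z>.055)&(z<.067)
    for k in range(-2,3):
        q=m&(np.abs(by-k*.048)<.022)
        v=by[q]; 
        if len(v)>30: print(n,k,len(v),'mid',(np.percentile(v,3)+np.percentile(v,97))/2-k*.048,'w',np.percentile(v,97)-np.percentile(v,3))
    # slot ends in x: rows along gap centres
    for k in range(5):
        yc=-.072+.048*k
        q=(np.abs(by-yc)<.006)&(np.abs(bx)<.06)&(z>.056)&(z<.067)
        v=bx[q]; print('  slot',k+2,'front ridge inner',np.sort(v[v<0])[-4:] if (v<0).any() else '', 'back inner',np.sort(v[v>0])[:4] if (v>0).any() else '')
```

```text
top -2 243 mid -0.0021243024336694977 w 0.029414777733091646
top -1 227 mid -0.00012194693973235915 w 0.02769130881464612
top 0 219 mid 0.00014624449978945225 w 0.026622063747709306
top 1 232 mid -0.001269361183457711 w 0.027755534502333923
top 2 231 mid -0.0006461318891091278 w 0.027446518285483695
  slot 2 front ridge inner [-0.0373 -0.0371 -0.0368 -0.0367] back inner [0.0341 0.0342 0.0347 0.0348]
  slot 3 front ridge inner [-0.0384 -0.0371 -0.0368 -0.0358] back inner [0.0319 0.0321 0.033  0.0337]
  slot 4 front ridge inner [-0.0383 -0.038  -0.0366 -0.0364] back inner [0.0328 0.033  0.0332 0.0344]
  slot 5 front ridge inner [-0.0374 -0.0358 -0.0352 -0.035 ] back inner [0.0322 0.0323 0.0327 0.033 ]
  slot 6 front ridge inner [-0.0375 -0.036  -0.0356 -0.0353] back inner [0.0313 0.0326 0.0327 0.0331]
side -2 103 mid 0.004994801609582877 w 0.017583344211273402
side -1 198 mid -0.0007522202021679886 w 0.025924588530486965
side 0 184 mid -0.0007839614298909064 w 0.0251865001803135
side 1 170 mid -0.001051559906937477 w 0.02608587867035409
side 2 157 mid -0.00042659305320187635 w 0.02528648223377955
  slot 2 front ridge inner [-0.0336 -0.0336 -0.0334 -0.033 ] back inner 
  slot 3 front ridge inner [-0.0344 -0.0343 -0.0336 -0.0324] back inner 
  slot 4 front ridge inner [-0.0326 -0.0326 -0.0322 -0.0309] back inner 
  slot 5 front ridge inner [-0.033  -0.0329 -0.0325 -0.0312] back inner 
  slot 6 front ridge inner [-0.0333 -0.0332 -0.0329 -0.0324] back inner
```

The box origin is about (0.5167, -0.2323). The occupied slot is slot 1, so slots 2 to 6 are free. I'll start with the light specimen at top (266,251).

```bash
cat >> h.py <<'E'
YC=np.radians(15.7)
SP=[np.array([.5343,.1567]),np.array([.5209,.2056]),np.array([.5071,.2513])]
O=np.array([.5162,-.2323])
def slot(k,O=O,YB=YB): return O+(k*.048-.168)*np.array([-np.sin(YB),np.cos(YB)])
E
python3 - <<'E'
from h import *
for z in(.2,.075): go([*SP[0],z],rot=down(YC-np.pi/2))
E
```

```text
shift [-0.0366  0.0885 -0.0558] turn [ 0.    -0.149  0.002]
shift [-0.0369  0.2135 -0.0558] turn [ 0.    -0.149  0.002]
```

Emit:
{"name": "jog_arm", "arguments": {
  "deltas": [
    [[0,-0.08,0],[-0.02,0.02,-0.03],0.5],
    [[0,-0.149,0],[-0.037,0.04,-0.056],0.5],
    [[0,-0.149,0],[-0.037,0.07,-0.056],0.5],
    [[0,-0.149,0],[-0.037,0.1,-0.056],0.5],
    [[0,-0.149,0],[-0.037,0.1,-0.056],0.5],
    [[0,-0.149,0],[-0.037,0.12,-0.056],0.45],
    [[0,-0.149,0],[-0.037,0.12,-0.056],0.45]
  ]
}}

```text
time: 6.78
eef_pos: [0.5335, 0.1554, 0.1662]
tcp_rot: [-0.098, 0.701, -0.7, 0.093]
contact_force: [-0.9, 0.7, -0.6]
opening: 0.454
```

Run:
```python
from h import *
st(); go([*SP[0],.075],rot=down(YC-np.pi/2))
W=cloud(shot('top','top6'));c=shot('side','side6');cv2.imwrite('pics/crop6.png',cv2.resize(c['pixels'][80:250,250:400],None,fx=4,fy=3.5))
```

```text
t 6.78 tcp [0.5335 0.1554 0.1662] open 0.454 F [-0.9  0.7 -0.6] q [ 0.1   0.09  1.93 -0.    1.13  1.4 ]
[[-0.963, -0.007, 0.269], [-0.269, -0.001, -0.963], [0.007, -1.0, -0.001]]
shift [-0.0018  0.0911 -0.0009] turn [ 0.001 -0.002  0.007]
```

View pics/crop6.png

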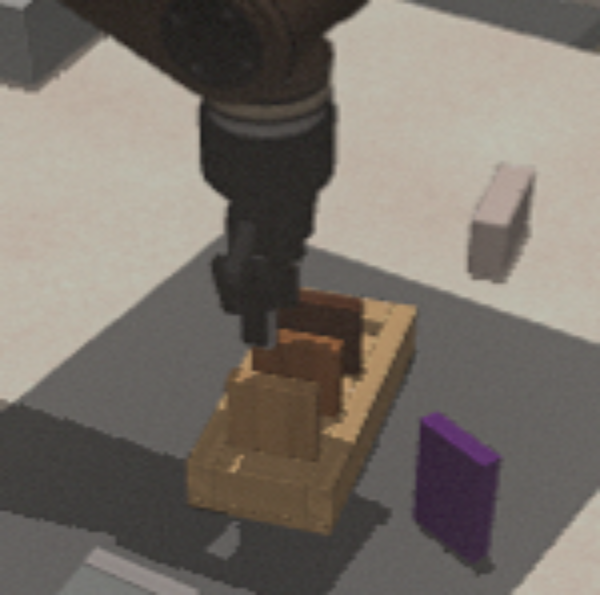

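The fingers hang over the light specimen and the carrier is unmoved, so I'll descend.

Emit:
{"name": "jog_arm", "arguments": {
  "deltas": [
    [[0,0,0],[-0.001,0.03,-0.001],0.45],
    [[0,0,0.005],[-0.0015,0.06,-0.001],0.45],
    [[0,0,0.005],[-0.002,0.091,-0.001],0.45],
    [[0,0,0.005],[-0.002,0.091,-0.001],0.45],
    [[0,0,0.005],[-0.002,0.091,-0.001],0.2],
    [[0,0,0.005],[-0.002,0.091,-0.001],0.1],
    [[0,0,0.005],[-0.002,0.091,-0.001],0.0],
    [[0,0,0.005],[-0.002,0.091,-0.001],0.0],
    [[0,0,0.005],[-0.002,0.091,-0.001],0.0]
  ],
  "force": 40
}}

```text
time: 7.63
eef_pos: [0.5387, 0.1576, 0.0814]
tcp_rot: [-0.093, 0.701, -0.7, 0.099]
contact_force: [0.4, 0.1, 6.1]
opening: 0.165
```

Run:
```python
from h import *
st()
c=shot('side','side7');cv2.imwrite('pics/crop7.png',cv2.resize(c['pixels'][80:250,250:400],None,fx=4,fy=3.5))
```

```text
t 7.63 tcp [0.5387 0.1576 0.0814] open 0.165 F [0.4 0.1 6.1] q [0.1  0.21 1.97 0.   0.96 1.4 ]
[[-0.963, 0.008, 0.269], [-0.269, 0.002, -0.963], [-0.008, -1.0, 0.001]]
```

View pics/crop7.png

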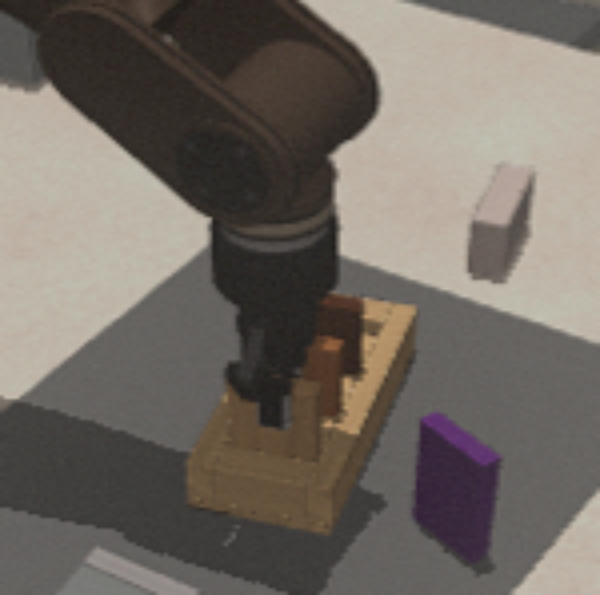

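Gripped: opening 0.165 is about 14 mm. The upward force comes from the pads swinging forward as they close. Lift.

Emit:
{"name": "jog_arm", "arguments": {
  "deltas": [
    [[0,0,0],[0,-0.005,0],0],
    [[0,0,0],[0,-0.02,0],0],
    [[0,0,0],[0,-0.045,0],0],
    [[0,0,0],[0,-0.075,0],0],
    [[0,0,0],[0,-0.105,0],0],
    [[0,0,0],[0,-0.135,0],0],
    [[0,0,0],[0,-0.135,0],0]
  ]
}}

```text
time: 8.27
eef_pos: [0.5411, 0.158, 0.2247]
tcp_rot: [-0.089, 0.701, -0.7, 0.104]
contact_force: [1.3, 0.7, 0.1]
opening: 0.168
```

Run:
```python
from h import *
st(); go([*slot(4),.215],rot=down(YB-np.pi/2))
shot('side','side8')
```

```text
t 8.27 tcp [0.5411 0.158  0.2247] open 0.168 F [1.3 0.7 0.1] q [0.1  0.04 1.87 0.   1.21 1.4 ]
[[-0.963, 0.021, 0.27], [-0.27, 0.003, -0.963], [-0.021, -1.0, 0.003]]
shift [0.126  0.008  0.3453] turn [-0.001  0.147 -0.021]
```

View pics/side8.png

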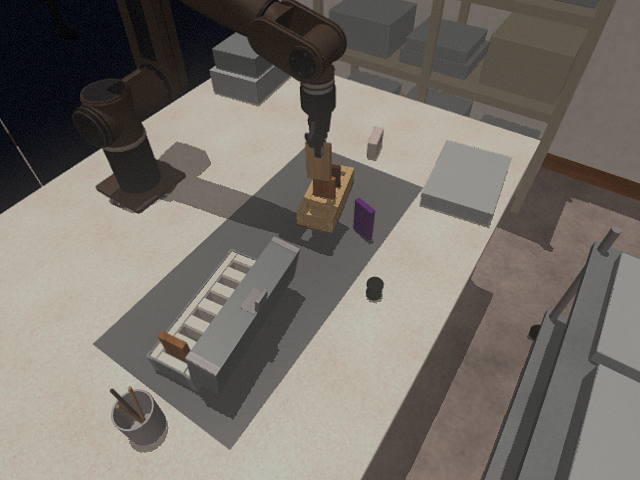

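Emit:
{"name": "jog_arm", "arguments": {
  "deltas": [
    [[0,0.08,-0.01],[0.05,0,0.035],0],
    [[0,0.147,-0.014],[0.09,0,0.07],0],
    [[0,0.147,-0.014],[0.126,0,0.105],0],
    [[0,0.147,-0.014],[0.126,0,0.145],0],
    [[0,0.147,-0.014],[0.126,0,0.185],0],
    [[0,0.147,-0.014],[0.126,0,0.225],0],
    [[0,0.147,-0.014],[0.126,0,0.265],0],
    [[0,0.147,-0.014],[0.126,0,0.305],0],
    [[0,0.147,-0.014],[0.126,0,0.345],0],
    [[0,0.147,-0.014],[0.126,0,0.345],0]
  ]
}}

```text
time: 9.15
eef_pos: [0.5111, -0.2124, 0.2183]
tcp_rot: [0.043, -0.706, 0.706, -0.044]
contact_force: [-1.1, 0.0, 0.6]
opening: 0.173
```

```bash
cat > held.py <<'E'
from box import *
import sys
def held(k,reps=1):
    s=st(); p0=np.array(s['eef_pos']); X=np.array([np.cos(YB),np.sin(YB)]); Y=np.array([-X[1],X[0]])
    for n in('top','side'):
        c=shot(n,f'held{n}{s["time"]:.1f}'); W=cloud(c); hsv=cv2.cvtColor(c['pixels'],cv2.COLOR_BGR2HSV)
        d=W[...,:2]-p0[:2]; bx=d@X; by=d@Y
        m=(abs(bx)<.05)&(abs(by)<.03)&(W[...,2]>p0[2]-.09)&(W[...,2]<p0[2]+.045)&(hsv[...,1]>75)&(hsv[...,2]>40)
        # foam side-bottom excluded
        nn,l,stt,_=cv2.connectedComponentsWithStats(m.astype(np.uint8))
        if nn<2: print(n,'none'); continue
        i=1+np.argmax(stt[1:,4]); q=l==i
        print(n,stt[i,4],'bx',np.percentile(bx[q],[1,50,99]),'mid',(np.percentile(bx[q],1.)+np.percentile(bx[q],99))/2,'by',np.percentile(by[q],[2,98]),'z',np.percentile(W[...,2][q],[1,99]))
        low=q&(W[...,2]<p0[2]-.03); hi=q&(W[...,2]>p0[2]+.01)
        for nm,g in(('low',low),('hi',hi)):
            if g.sum()>10: print('   ',nm,g.sum(),'bx',np.percentile(bx[g],[2,98]))
E
python3 - <<'E'
from held import *
held(4)
go([*slot(4),.215],rot=down(YB-np.pi/2))
E
```

```text
t 9.15 tcp [ 0.5111 -0.2124  0.2183] open 0.173 F [-1.1  0.   0.6] q [-0.58  0.03  1.89  0.    1.22  0.87]
[[-0.992, 0.001, 0.122], [-0.122, -0.0, -0.992], [-0.001, -1.0, 0.001]]
top none
side 718 bx [-0.0306  0.0162  0.0289] mid -0.0008440681134715272 by [-0.0081  0.0064] z [0.15   0.2535]
    low 304 bx [-0.0298  0.0286]
    hi 168 bx [0.0031 0.0288]
shift [-0.0025  0.0031 -0.0025] turn [ 0.001 -0.004 -0.001]
```

Run:
```python
from h import *
X=np.array([np.cos(YB),np.sin(YB)])
for z in(.215,.13,.082): go([*(slot(4)+.0034*X),z],rot=down(YB-np.pi/2))
```

```text
shift [-0.0059  0.0031 -0.0025] turn [ 0.001 -0.004 -0.001]
shift [-0.0058  0.0881 -0.0024] turn [ 0.001 -0.004 -0.001]
shift [-0.0058  0.1361 -0.0024] turn [ 0.001 -0.004 -0.001]
```

Emit:
{"name": "jog_arm", "arguments": {
  "deltas": [
    [[0,-0.004,0],[-0.006,0.003,-0.0025],0],
    [[0,-0.004,0],[-0.006,0.03,-0.0025],0],
    [[0,-0.004,0],[-0.006,0.055,-0.0025],0],
    [[0,-0.004,0],[-0.006,0.075,-0.0025],0],
    [[0,-0.004,0],[-0.006,0.075,-0.0025],0]
  ]
}}

```text
time: 9.67
eef_pos: [0.5131, -0.2039, 0.1367]
tcp_rot: [-0.048, 0.709, -0.703, 0.042]
contact_force: [-1.6, 0.8, -1.4]
opening: 0.169
```

Run:
```python
from held import *
held(4)
X=np.array([np.cos(YB),np.sin(YB)])
for z in(.215,.13,.082): go([*(slot(4)+.0034*X),z],rot=down(YB-np.pi/2))
c=cv2.imread('pics/heldside%.1f.png'%ctrl.get_state()['time']) if 0 else ctrl.read_camera('side')['pixels']
cv2.imwrite('pics/crop9.png',cv2.resize(c[210:380,130:310],None,fx=4,fy=3.5))
```

```text
t 9.67 tcp [ 0.5131 -0.2039  0.1367] open 0.169 F [-1.6  0.8 -1.4] q [-0.56  0.12  1.95  0.    1.08  0.88]
[[-0.992, -0.009, 0.127], [-0.127, 0.008, -0.992], [0.008, -1.0, -0.009]]
top none
side 559 bx [-0.0293  0.0167  0.0298] mid 0.000236396175787211 by [-0.0075  0.0068] z [0.0706 0.1741]
    low 221 bx [-0.0292  0.0287]
    hi 145 bx [0.0042 0.0297]
shift [-0.0002 -0.0731  0.0018] turn [0.003 0.002 0.002]
shift [-0.0003  0.0119  0.0021] turn [0.003 0.002 0.002]
shift [-0.0004  0.0599  0.0022] turn [0.003 0.002 0.002]
```

View pics/crop9.png

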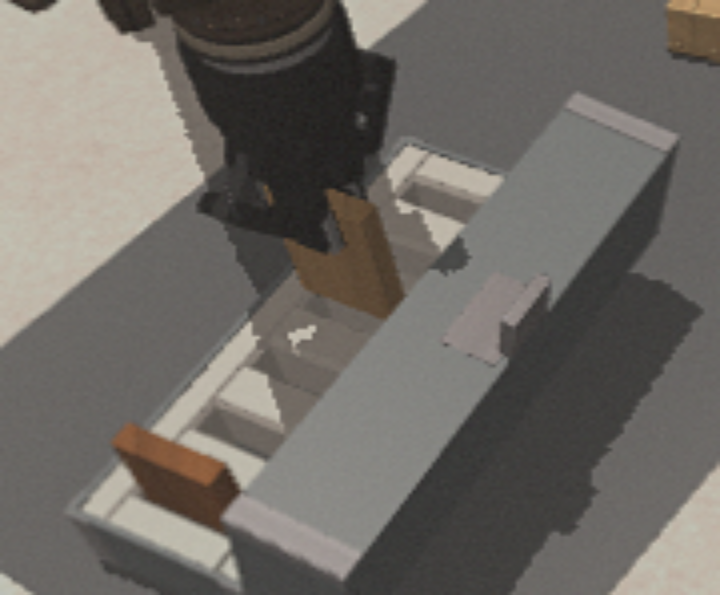

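The specimen is over slot 4, with its bottom about 10 mm above the foam. Inserting.

Emit:
{"name": "jog_arm", "arguments": {
  "deltas": [
    [[0.003,0.002,0],[0,0.002,0.002],0],
    [[0.003,0.002,0],[0,0.01,0.002],0],
    [[0.003,0.002,0],[0,0.018,0.002],0],
    [[0.003,0.002,0],[0,0.026,0.002],0],
    [[0.003,0.002,0],[0,0.034,0.002],0],
    [[0.003,0.002,0],[0,0.034,0.002],0]
  ]
}}

```text
time: 10.32
eef_pos: [0.5158, -0.2081, 0.1069]
tcp_rot: [-0.045, 0.706, -0.706, 0.043]
contact_force: [-0.6, -0.0, -1.1]
opening: 0.164
```

Run:
```python
from h import *
X=np.array([np.cos(YB),np.sin(YB)])
st(); go([*(slot(4)+.0034*X),.08],rot=down(YB-np.pi/2))
```

```text
t 10.32 tcp [ 0.5158 -0.2081  0.1069] open 0.164 F [-0.6 -0.  -1.1] q [-0.57  0.17  1.96 -0.    1.01  0.88]
[[-0.992, -0.003, 0.125], [-0.125, 0.0, -0.992], [0.003, -1.0, -0.001]]
shift [-0.0008  0.0269  0.0001] turn [ 0.001 -0.001  0.003]
```

No contact force, and it's already about 24 mm into the slot. Continue down.

Emit:
{"name": "jog_arm", "arguments": {
  "deltas": [
    [[0,0,0],[0,0.008,0],0],
    [[0,0,0],[0,0.016,0],0],
    [[0,0,0],[0,0.022,0],0],
    [[0,0,0],[0,0.027,0],0],
    [[0,0,0],[0,0.029,0],0],
    [[0,0,0],[0,0.029,0],0]
  ]
}}

```text
time: 10.82
eef_pos: [0.516, -0.2084, 0.0815]
tcp_rot: [-0.046, 0.706, -0.705, 0.043]
contact_force: [-8.8, 3.7, 17.9]
opening: 0.17
```

Run:
```python
from h import *
st()
```

```text
t 10.82 tcp [ 0.516  -0.2084  0.0815] open 0.17 F [-8.8  3.7 17.9] q [-0.57  0.2   1.97 -0.    0.97  0.88]
[[-0.992, -0.005, 0.125], [-0.125, 0.001, -0.992], [0.005, -1.0, -0.002]]
```

The force rises at TCP z 0.0815, the same height as at the grip, so it has reached the floor. Release and rise.

Emit:
{"name": "jog_arm", "arguments": {
  "deltas": [
    [[0,0,0],[0,-0.001,0],0.1],
    [[0,0,0],[0,-0.001,0],0.4],
    [[0,0,0],[0,-0.001,0],0.4],
    [[0,0,0],[0,-0.001,0],0.4],
    [[0,0,0],[0,-0.03,0],0.4],
    [[0,0,0],[0,-0.07,0],0.4],
    [[0,0,0],[0,-0.11,0],0.4],
    [[0,0,0],[0,-0.14,0],0.4]
  ]
}}

```text
time: 11.48
eef_pos: [0.5172, -0.2089, 0.2242]
tcp_rot: [-0.046, 0.706, -0.706, 0.043]
contact_force: [1.1, -0.7, -0.5]
opening: 0.398
```

Run:
```python
from box import *
st(); c=ctrl.read_camera('top'); s=ctrl.read_camera('side'); boxmeas(c,s); cv2.imwrite('pics/side10.png',s['pixels'])
go([*SP[1],.19],rot=down(YC-np.pi/2))
```

```text
t 11.48 tcp [ 0.5172 -0.2089  0.2242] open 0.398 F [ 1.1 -0.7 -0.5] q [-0.56  0.04  1.87 -0.    1.24  0.88]
[[-0.992, -0.003, 0.125], [-0.125, 0.0, -0.992], [0.003, -1.0, -0.001]]
top (((524.0538330078125, -159.86253356933594), (145.6178741455078, 169.6226043701172), 7.572584629058838), np.float64(0.06135130525398991), 2362)
  lid pts 3229 [ 0.5419 -0.45    0.0807] [ 0.6708 -0.0609  0.202 ] z>.185 mean [ 0.6531 -0.2138  0.1935]
side (((502.7222595214844, -270.15277099609375), (75.02449798583984, 136.5627899169922), 7.430753231048584), np.float64(0.05967901341210141), 1216)
  spec in box (((513.386962890625, -208.70298767089844), (60.628238677978516, 16.01513671875), 6.564773082733154), np.float64(0.11427461469921973), 225)
  spec in box (((532.7034301757812, -350.4659729003906), (60.8789176940918, 16.580181121826172), 7.669350624084473), np.float64(0.11416828454969563), 275)
  lid pts 6556 [ 0.5051 -0.45    0.08  ] [ 0.6726 -0.0587  0.2   ] z>.185 mean [ 0.6569 -0.2147  0.1936]
shift [-0.0531  0.0363 -0.4129] turn [-0.007 -0.148 -0.004]
```

View pics/side10.png

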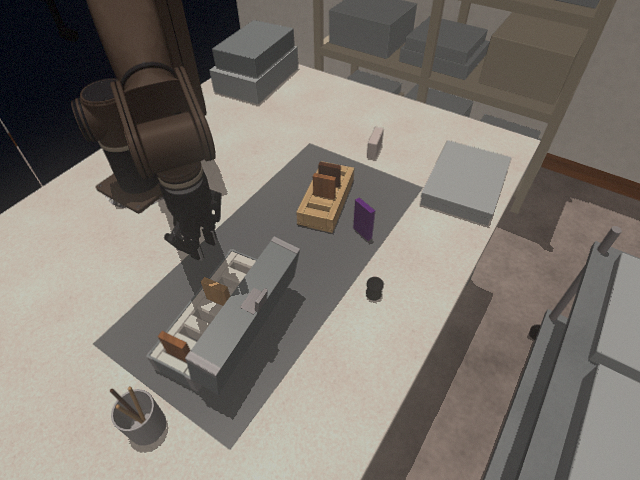

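The first specimen's top reads 0.114, the same as the kept one, so it's seated. Next I'll re-measure the carrier for specimen 2.

```bash
cat > carr.py <<'E'
from box import *
def carr():
    for n in('top','side'):
        c=ctrl.read_camera(n); W=cloud(c); hsv=cv2.cvtColor(c['pixels'],cv2.COLOR_BGR2HSV)
        g=(W[...,0]>.38)&(W[...,0]<.66)&(W[...,1]>.08)&(W[...,1]<.38)&(hsv[...,1]>70)&~((hsv[...,0]>120)&(hsv[...,0]<165))
        m=g&(W[...,2]>.04)&(W[...,2]<.062)
        nn,l,stt,_=cv2.connectedComponentsWithStats(m.astype(np.uint8)); i=1+np.argmax(stt[1:,4]); print(n,'carrier',rect(W,l==i))
        m=g&(W[...,2]>.108)&(W[...,2]<.125)
        nn,l,stt,_=cv2.connectedComponentsWithStats(m.astype(np.uint8))
        for i in range(1,nn):
            if stt[i,4]>25: print('  spec',rect(W,l==i))
E
python3 -c "
from carr import *
carr()"
```

```text
top carrier (((513.4282836914062, 228.61679077148438), (101.52224731445312, 219.36114501953125), 15.633790969848633), np.float64(0.05086052049884937), 2816)
  spec (((520.734619140625, 205.62548828125), (59.44755554199219, 15.707369804382324), 15.946027755737305), np.float64(0.11582155914541747), 177)
  spec (((507.1675109863281, 251.41720581054688), (59.94797134399414, 15.948344230651855), 15.240581512451172), np.float64(0.11566828409598684), 182)
side carrier (((517.0198974609375, 230.31675720214844), (100.84317016601562, 224.20175170898438), 15.258996963500977), np.float64(0.04966529792426411), 1308)
  spec (((512.3809814453125, 252.6213836669922), (58.0990104675293, 20.339157104492188), 14.583300590515137), np.float64(0.11431025241966031), 117)
  spec (((523.609375, 208.04373168945312), (59.39720916748047, 20.704463958740234), 16.962841033935547), np.float64(0.11426583994671369), 128)
```

Emit:
{"name": "jog_arm", "arguments": {
  "deltas": [
    [[0,0,0],[0,0,-0.035],0.45],
    [[0,0,0],[0,0,-0.075],0.45],
    [[0,-0.05,0],[-0.005,0,-0.115],0.45],
    [[0,-0.1,0],[-0.01,0,-0.155],0.45],
    [[0,-0.148,0],[-0.015,0,-0.195],0.45],
    [[0,-0.148,0],[-0.025,0,-0.235],0.45],
    [[0,-0.148,0],[-0.035,0,-0.275],0.45],
    [[0,-0.148,0],[-0.045,0,-0.315],0.45],
    [[0,-0.148,0],[-0.05,0,-0.355],0.45],
    [[0,-0.148,0],[-0.054,0,-0.39],0.45]
  ]
}}

```text
time: 12.52
eef_pos: [0.5199, 0.1872, 0.219]
tcp_rot: [-0.1, 0.701, -0.7, 0.094]
contact_force: [0.7, 0.2, 0.4]
opening: 0.451
```

Run:
```python
from h import *
st(); go([.5222,.2063,.16],rot=down(YC-np.pi/2))
```

```text
t 12.52 tcp [0.5199 0.1872 0.219 ] open 0.451 F [0.7 0.2 0.4] q [0.16 0.03 1.89 0.   1.23 1.46]
[[-0.963, -0.009, 0.271], [-0.271, -0.0, -0.963], [0.009, -1.0, -0.002]]
shift [-0.0079  0.0589 -0.0176] turn [0.002 0.    0.009]
```

Emit:
{"name": "jog_arm", "arguments": {
  "deltas": [
    [[0,0,0.005],[-0.008,0.01,-0.018],0.45],
    [[0,0,0.008],[-0.008,0.03,-0.018],0.45],
    [[0,0,0.008],[-0.008,0.055,-0.018],0.45],
    [[0,0,0.008],[-0.008,0.059,-0.018],0.45],
    [[0,0,0.008],[-0.008,0.059,-0.018],0.45]
  ]
}}

```text
time: 12.93
eef_pos: [0.5192, 0.2062, 0.1552]
tcp_rot: [-0.1, 0.701, -0.7, 0.093]
contact_force: [0.5, 0.4, -0.2]
opening: 0.451
```

Run:
```python
from h import *
st(); go([.5222,.2063,.078],rot=down(YC-np.pi/2))
```

```text
t 12.93 tcp [0.5192 0.2062 0.1552] open 0.451 F [ 0.5  0.4 -0.2] q [0.2  0.11 1.92 0.   1.11 1.49]
[[-0.962, -0.011, 0.271], [-0.271, 0.0, -0.963], [0.01, -1.0, -0.003]]
shift [-0.0037  0.0772  0.0009] turn [0.003 0.001 0.01 ]
```

Emit:
{"name": "jog_arm", "arguments": {
  "deltas": [
    [[0,0,0.012],[-0.003,0.025,0.001],0.45],
    [[0,0,0.012],[-0.004,0.05,0.001],0.45],
    [[0,0,0.012],[-0.004,0.077,0.001],0.45],
    [[0,0,0.012],[-0.004,0.077,0.001],0.45],
    [[0,0,0.012],[-0.004,0.077,0.001],0.2],
    [[0,0,0.012],[-0.004,0.077,0.001],0.1],
    [[0,0,0.012],[-0.004,0.077,0.001],0],
    [[0,0,0.012],[-0.004,0.077,0.001],0],
    [[0,0,0.012],[-0.004,0.077,0.001],0]
  ]
}}

```text
time: 13.68
eef_pos: [0.5237, 0.2066, 0.08]
tcp_rot: [-0.095, 0.702, -0.699, 0.098]
contact_force: [0.2, 1.2, 2.5]
opening: 0.173
```

Run:
```python
from h import *
st(); 
c=ctrl.read_camera('side')['pixels'];cv2.imwrite('pics/crop11.png',cv2.resize(c[80:250,250:400],None,fx=4,fy=3.5))
```

```text
t 13.68 tcp [0.5237 0.2066 0.08  ] open 0.173 F [0.2 1.2 2.5] q [0.19 0.21 1.96 0.   0.96 1.49]
[[-0.963, 0.004, 0.271], [-0.271, 0.004, -0.963], [-0.005, -1.0, -0.003]]
```

View pics/crop11.png

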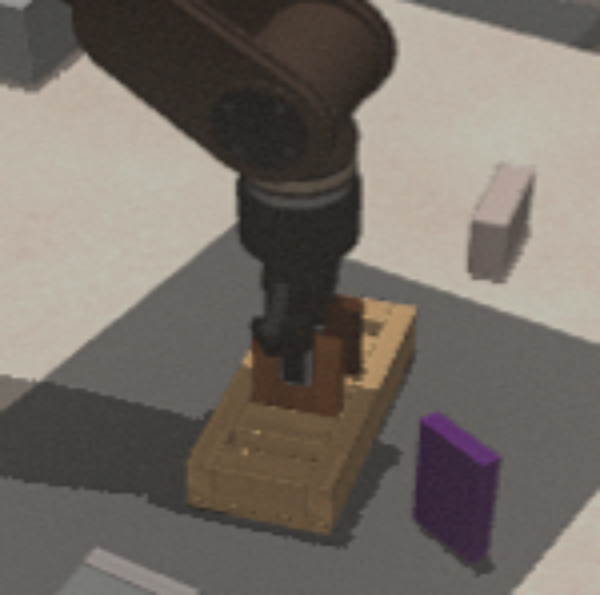

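Specimen 2 (brown) is held at its middle. Lift and carry it to slot 6.

Emit:
{"name": "jog_arm", "arguments": {
  "deltas": [
    [[0,0,0],[0,-0.005,0],0],
    [[0,0,0],[0,-0.02,0],0],
    [[0,0,0],[0,-0.045,0],0],
    [[0,0,0],[0,-0.075,0],0],
    [[0,0,0],[0,-0.105,0],0],
    [[0,0,0],[0,-0.135,0],0],
    [[0,0,0],[0,-0.135,0],0]
  ]
}}

```text
time: 14.32
eef_pos: [0.5268, 0.2069, 0.2236]
tcp_rot: [-0.09, 0.702, -0.699, 0.103]
contact_force: [0.8, 0.1, -0.6]
opening: 0.168
```

Run:
```python
from h import *
X=np.array([np.cos(YB),np.sin(YB)])
st(); go([*(slot(6)+.0024*X),.19],rot=down(YB-np.pi/2))
```

```text
t 14.32 tcp [0.5268 0.2069 0.2236] open 0.168 F [ 0.8  0.1 -0.6] q [0.19 0.04 1.87 0.   1.21 1.49]
[[-0.962, 0.018, 0.271], [-0.271, 0.007, -0.962], [-0.019, -1.0, -0.002]]
shift [0.1098 0.031  0.3016] turn [ 0.003  0.149 -0.019]
```

Emit:
{"name": "jog_arm", "arguments": {
  "deltas": [
    [[0,0.08,-0.01],[0.035,0,0.035],0],
    [[0,0.149,-0.017],[0.07,0,0.07],0],
    [[0,0.149,-0.017],[0.09,0,0.105],0],
    [[0,0.149,-0.017],[0.11,0,0.145],0],
    [[0,0.149,-0.017],[0.11,0,0.185],0],
    [[0,0.149,-0.017],[0.11,0,0.225],0],
    [[0,0.149,-0.017],[0.11,0.01,0.265],0],
    [[0,0.149,-0.017],[0.11,0.015,0.3],0],
    [[0,0.149,-0.017],[0.11,0.02,0.301],0],
    [[0,0.149,-0.017],[0.11,0.02,0.301],0]
  ]
}}

```text
time: 15.15
eef_pos: [0.5024, -0.1144, 0.1995]
tcp_rot: [-0.043, 0.707, -0.704, 0.043]
contact_force: [-0.1, 0.3, -0.4]
opening: 0.167
```

Run:
```python
from held import *
held(6)
X=np.array([np.cos(YB),np.sin(YB)])
boxmeas(ctrl.read_camera('top'),ctrl.read_camera('side'))
go([*(slot(6)+.0024*X),.14],rot=down(YB-np.pi/2))
```

```text
t 15.15 tcp [ 0.5024 -0.1144  0.1995] open 0.167 F [-0.1  0.3 -0.4] q [-0.42 -0.04  1.99  0.    1.19  1.02]
[[-0.993, -0.001, 0.121], [-0.121, 0.005, -0.993], [0.001, -1.0, -0.005]]
top 21 bx [-0.0318 -0.0219 -0.0085] mid -0.02015156195699388 by [-0.0057  0.008 ] z [0.1433 0.2386]
side 689 bx [-0.0299  0.0147  0.0305] mid 0.00027997598114937357 by [-0.0049  0.009 ] z [0.1309 0.2363]
    low 284 bx [-0.0296  0.0303]
    hi 150 bx [0.0052 0.0305]
top (((542.4642944335938, -302.9449768066406), (147.751708984375, 171.30874633789062), 8.511321067810059), np.float64(0.06116823104498481), 2393)
  spec in box (((529.9326782226562, -350.3269348144531), (59.560218811035156, 17.154560089111328), 5.204895496368408), np.float64(0.11461045282803783), 191)
  lid pts 3531 [ 0.5001 -0.4499  0.0802] [ 0.6711 -0.061   0.2013] z>.185 mean [ 0.6531 -0.2141  0.1941]
side (((502.9126892089844, -269.8534240722656), (74.22622680664062, 137.25387573242188), 7.315633296966553), np.float64(0.05976147383083841), 1250)
  spec in box (((513.8479614257812, -207.66015625), (60.1694450378418, 15.724358558654785), 6.563261032104492), np.float64(0.11430191903721992), 224)
  spec in box (((531.6583251953125, -350.72320556640625), (61.58066940307617, 16.15704917907715), 7.920762062072754), np.float64(0.11410272053584847), 275)
  lid pts 6608 [ 0.5002 -0.4498  0.0801] [ 0.6735 -0.059   0.22  ] z>.185 mean [ 0.6087 -0.1835  0.1995]
shift [-0.0004  0.0612  0.002 ] turn [ 0.004  0.002 -0.002]
```

Side view agrees: the specimen is centred within 1 mm. Going in.

Emit:
{"name": "jog_arm", "arguments": {
  "deltas": [
    [[0.003,0.001,0],[0,0.02,0.0015],0],
    [[0.003,0.001,0],[0,0.045,0.0015],0],
    [[0.003,0.001,0],[0,0.062,0.0015],0],
    [[0.003,0.001,0],[0,0.07,0.0015],0],
    [[0.003,0.001,0],[0,0.077,0.0015],0],
    [[0.003,0.001,0],[0,0.084,0.0015],0],
    [[0.003,0.001,0],[0,0.09,0.0015],0],
    [[0.003,0.001,0],[0,0.09,0.0015],0]
  ]
}}

```text
time: 16.02
eef_pos: [0.5031, -0.1122, 0.1107]
tcp_rot: [-0.044, 0.706, -0.705, 0.045]
contact_force: [0.1, -0.1, -1.1]
opening: 0.17
```

Run:
```python
from h import *
X=np.array([np.cos(YB),np.sin(YB)])
st(); go([*(slot(6)+.0024*X),.08],rot=down(YB-np.pi/2))
c=ctrl.read_camera('side')['pixels'];cv2.imwrite('pics/crop12.png',cv2.resize(c[200:380,130:310],None,fx=4,fy=3.3))
```

```text
t 16.02 tcp [ 0.5031 -0.1122  0.1107] open 0.17 F [ 0.1 -0.1 -1.1] q [-0.42  0.07  2.06  0.    1.01  1.03]
[[-0.992, 0.001, 0.127], [-0.127, 0.001, -0.992], [-0.001, -1.0, -0.0]]
shift [-0.0003  0.0307  0.0009] turn [ 0.     0.001 -0.001]
```

View pics/crop12.png

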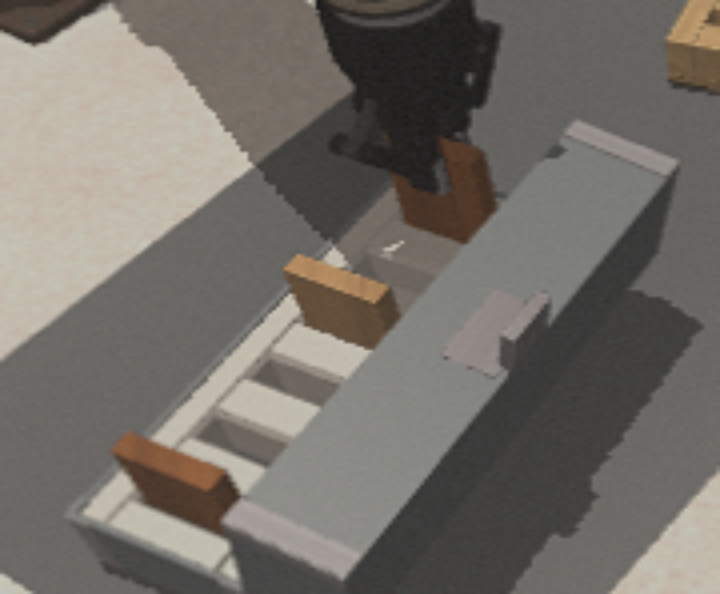

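The brown specimen is entering slot 6 without force. Pushing it home.

Emit:
{"name": "jog_arm", "arguments": {
  "deltas": [
    [[0,0,0],[0,0.009,0.0005],0],
    [[0,0,0],[0,0.018,0.0005],0],
    [[0,0,0],[0,0.026,0.0005],0],
    [[0,0,0],[0,0.031,0.0005],0],
    [[0,0,0],[0,0.034,0.0005],0],
    [[0,0,0],[0,0.034,0.0005],0]
  ]
}}

```text
time: 16.57
eef_pos: [0.5033, -0.1131, 0.08]
tcp_rot: [-0.046, 0.706, -0.705, 0.044]
contact_force: [-8.7, 2.1, 18.3]
opening: 0.169
```

Run:
```python
from h import *
st()
```

```text
t 16.57 tcp [ 0.5033 -0.1131  0.08  ] open 0.169 F [-8.7  2.1 18.3] q [-0.42  0.12  2.07  0.    0.95  1.02]
[[-0.992, -0.002, 0.127], [-0.127, 0.001, -0.992], [0.002, -1.0, -0.002]]
```

Bottomed at z 0.080, the same as at the grip. Release.

Emit:
{"name": "jog_arm", "arguments": {
  "deltas": [
    [[0,0,0],[0,-0.001,0],0.1],
    [[0,0,0],[0,-0.001,0],0.4],
    [[0,0,0],[0,-0.001,0],0.4],
    [[0,0,0],[0,-0.001,0],0.4],
    [[0,0,0],[0,-0.03,0],0.4],
    [[0,0,0],[0,-0.07,0],0.4],
    [[0,0,0],[0,-0.11,0],0.4],
    [[0,0,0],[0,-0.14,0],0.4]
  ]
}}

```text
time: 17.23
eef_pos: [0.5041, -0.1134, 0.2225]
tcp_rot: [-0.045, 0.706, -0.705, 0.045]
contact_force: [0.9, -0.3, 0.5]
opening: 0.401
```

Run:
```python
from carr import *
st(); c=ctrl.read_camera('top'); s=ctrl.read_camera('side'); boxmeas(c,s); cv2.imwrite('pics/side13.png',s['pixels'])
carr()
go([*SP[2],.16],rot=down(YC-np.pi/2))
```

```text
t 17.23 tcp [ 0.5041 -0.1134  0.2225] open 0.401 F [ 0.9 -0.3  0.5] q [-0.42 -0.06  1.97  0.    1.23  1.03]
[[-0.992, -0.0, 0.127], [-0.127, 0.001, -0.992], [0.0, -1.0, -0.001]]
top (((543.5402221679688, -310.67578125), (146.86875915527344, 154.23243713378906), 8.222823143005371), np.float64(0.0612466961400171), 2185)
  spec in box (((530.0718994140625, -350.8040771484375), (59.90444564819336, 16.32350730895996), 7.4449992179870605), np.float64(0.1146981446837001), 187)
  spec in box (((492.5059814453125, -117.30136108398438), (22.587108612060547, 8.934125900268555), 54.176944732666016), np.float64(0.11469168720471545), 33)
  lid pts 3383 [ 0.5    -0.4499  0.0801] [ 0.6709 -0.0609  0.2002] z>.185 mean [ 0.6533 -0.2147  0.194 ]
side (((503.1397705078125, -269.3688049316406), (75.51969146728516, 135.50990295410156), 6.005797863006592), np.float64(0.059729743237926236), 1251)
  spec in box (((502.32427978515625, -112.18891906738281), (59.642478942871094, 17.38549041748047), 6.672945976257324), np.float64(0.11422875258531906), 201)
  spec in box (((513.4444580078125, -207.69155883789062)
[... 331 characters left out ...]
ean [ 0.657  -0.2151  0.1935]
top carrier (((513.4315795898438, 228.36404418945312), (101.0688705444336, 219.28907775878906), 15.816203117370605), np.float64(0.050763455291219284), 2893)
  spec (((507.3779296875, 251.24819946289062), (60.2064323425293, 16.157150268554688), 15.640132904052734), np.float64(0.11584632295130359), 182)
side carrier (((516.9634399414062, 230.43630981445312), (100.74398040771484, 224.47259521484375), 14.997440338134766), np.float64(0.04974468532288756), 1568)
  spec (((511.74981689453125, 254.42501831054688), (59.49473571777344, 19.30685806274414), 15.681272506713867), np.float64(0.11422052697795959), 113)
shift [-0.0497  0.0607 -0.3612] turn [ 0.001 -0.146  0.001]
```

View pics/side13.png

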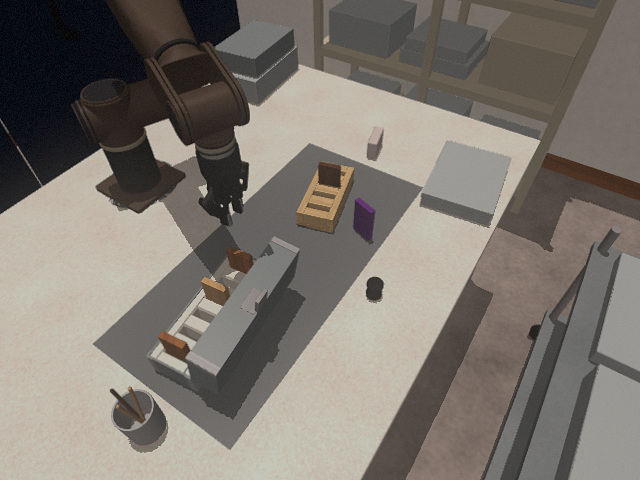

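Both placed specimens stand at z 0.114, at (237,260) and (215,292). The last (dark) one is in the carrier at (328,175). Going for it.

Emit:
{"name": "jog_arm", "arguments": {
  "deltas": [
    [[0,0,0],[0,0,-0.035],0.45],
    [[0,-0.05,0],[-0.005,0,-0.075],0.45],
    [[0,-0.1,0],[-0.01,0,-0.115],0.45],
    [[0,-0.146,0],[-0.015,0,-0.155],0.45],
    [[0,-0.146,0],[-0.02,0,-0.195],0.45],
    [[0,-0.146,0],[-0.03,0,-0.235],0.45],
    [[0,-0.146,0],[-0.04,0,-0.275],0.45],
    [[0,-0.146,0],[-0.05,0,-0.315],0.45],
    [[0,-0.146,0],[-0.051,0.01,-0.355],0.45],
    [[0,-0.146,0],[-0.051,0.02,-0.362],0.45]
  ]
}}

```text
time: 18.27
eef_pos: [0.5065, 0.257, 0.1979]
tcp_rot: [-0.1, 0.701, -0.699, 0.097]
contact_force: [0.1, 0.2, -0.3]
opening: 0.452
```

Run:
```python
from h import *
st(); go([.5087,.252,.155],rot=down(YC-np.pi/2))
```

```text
t 18.27 tcp [0.5065 0.257  0.1979] open 0.452 F [ 0.1  0.2 -0.3] q [0.29 0.08 1.87 0.   1.19 1.58]
[[-0.962, -0.004, 0.275], [-0.275, 0.002, -0.962], [0.004, -1.0, -0.003]]
shift [-0.0009  0.0429  0.0056] turn [0.003 0.004 0.004]
```

Emit:
{"name": "jog_arm", "arguments": {
  "deltas": [
    [[0.002,0.004,0.006],[-0.001,0.02,0.0055],0.45],
    [[0.002,0.004,0.006],[-0.001,0.043,0.0055],0.45],
    [[0.002,0.004,0.006],[-0.001,0.043,0.0055],0.45],
    [[0.002,0.004,0.006],[-0.001,0.043,0.0055],0.45]
  ]
}}

```text
time: 18.6
eef_pos: [0.5064, 0.2512, 0.1512]
tcp_rot: [-0.099, 0.701, -0.7, 0.095]
contact_force: [0.3, 0.1, 0.2]
opening: 0.453
```

Run:
```python
from h import *
st(); go([.5087,.252,.078],rot=down(YC-np.pi/2))
```

```text
t 18.6 tcp [0.5064 0.2512 0.1512] open 0.453 F [0.3 0.1 0.2] q [0.28 0.13 1.91 0.   1.1  1.58]
[[-0.963, -0.006, 0.271], [-0.271, -0.0, -0.963], [0.006, -1.0, -0.001]]
shift [-0.0029  0.0731 -0.0001] turn [0.001 0.    0.006]
```

Emit:
{"name": "jog_arm", "arguments": {
  "deltas": [
    [[0,0,0.008],[-0.002,0.025,0],0.45],
    [[0,0,0.008],[-0.003,0.05,0],0.45],
    [[0,0,0.008],[-0.003,0.073,0],0.45],
    [[0,0,0.008],[-0.003,0.073,0],0.45],
    [[0,0,0.008],[-0.003,0.073,0],0.2],
    [[0,0,0.008],[-0.003,0.073,0],0.1],
    [[0,0,0.008],[-0.003,0.073,0],0],
    [[0,0,0.008],[-0.003,0.073,0],0],
    [[0,0,0.008],[-0.003,0.073,0],0]
  ]
}}

```text
time: 19.35
eef_pos: [0.5101, 0.2523, 0.0802]
tcp_rot: [-0.095, 0.701, -0.7, 0.099]
contact_force: [0.7, -0.6, 3.0]
opening: 0.165
```

Run:
```python
from h import *
st()
```

```text
t 19.35 tcp [0.5101 0.2523 0.0802] open 0.165 F [ 0.7 -0.6  3. ] q [0.28 0.23 1.95 0.   0.96 1.58]
[[-0.963, 0.005, 0.271], [-0.271, 0.003, -0.963], [-0.006, -1.0, -0.001]]
```

Emit:
{"name": "jog_arm", "arguments": {
  "deltas": [
    [[0,0,0],[0,-0.005,0],0],
    [[0,0,0],[0,-0.02,0],0],
    [[0,0,0],[0,-0.045,0],0],
    [[0,0,0],[0,-0.075,0],0],
    [[0,0,0],[0,-0.105,0],0],
    [[0,0,0],[0,-0.135,0],0],
    [[0,0,0],[0,-0.135,0],0]
  ]
}}

```text
time: 19.93
eef_pos: [0.513, 0.2532, 0.224]
tcp_rot: [-0.09, 0.702, -0.699, 0.104]
contact_force: [2.0, 1.2, 0.9]
opening: 0.168
```

Run:
```python
from carr import *
X=np.array([np.cos(YB),np.sin(YB)])
st(); go([*(slot(2)+.0024*X),.215],rot=down(YB-np.pi/2))
c=ctrl.read_camera('side'); cv2.imwrite('pics/side14.png',c['pixels'])
boxmeas(ctrl.read_camera('top'),c)
```

```text
t 19.93 tcp [0.513  0.2532 0.224 ] open 0.168 F [2.  1.2 0.9] q [0.28 0.06 1.85 0.   1.21 1.58]
[[-0.962, 0.019, 0.271], [-0.271, 0.007, -0.963], [-0.02, -1.0, -0.001]]
shift [0.1369 0.0056 0.5398] turn [ 0.003  0.149 -0.02 ]
top (((532.4509887695312, -231.22361755371094), (147.5128936767578, 313.721435546875), 7.509021759033203), np.float64(0.06122138260568932), 5605)
  spec in box (((530.0355834960938, -350.0169982910156), (60.04893493652344, 18.11454963684082), 7.785922050476074), np.float64(0.11472282963080105), 188)
  spec in box (((510.431640625, -208.0951690673828), (60.09610366821289, 15.63466739654541), 6.4561614990234375), np.float64(0.11469815094310687), 170)
  spec in box (((498.97381591796875, -113.94258117675781), (59.94202423095703, 15.246020317077637), 7.351631164550781), np.float64(0.11503697233648835), 179)
  lid pts 3909 [ 0.5001 -0.4497  0.0805] [ 0.6703 -0.0608  0.1997] z>.185 mean [ 0.6532 -0.214   0.1937]
side (((503.2279968261719, -268.68865966796875), (75.01985931396484, 137.0719757080078), 7.162033557891846), np.float64(0.05970486925250085), 1252)
  spec in box (((502.1066589355469, -113.32363891601562), (59.74835205078125, 17.48176383972168), 8.233534812927246), np.float64(0.11434024365702589), 211)
  spec in box (((513.4816284179688, -207.88192749023438), (60.40138626098633, 16.401378631591797), 6.976296901702881), np.float64(0.1145613100379364), 224)
  spec in box (((532.6497192382812, -350.18280029296875), (60.878292083740234, 16.69151496887207), 8.233257293701172), np.float64(0.11447129939037604), 278)
  lid pts 6568 [ 0.5031 -0.45    0.08  ] [ 0.673  -0.0587  0.198 ] z>.185 mean [ 0.657  -0.215   0.1937]
```

View pics/side14.png

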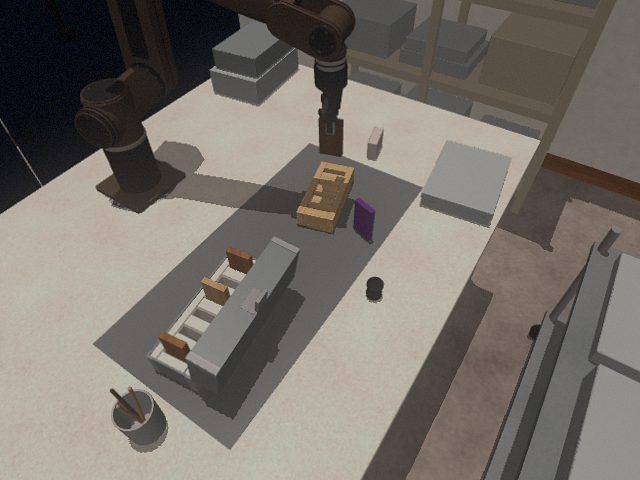

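The dark specimen is lifted, the carrier is empty, and the three in the box are well seated. Carry to slot 2.

Emit:
{"name": "jog_arm", "arguments": {
  "deltas": [
    [[0,0.07,-0.01],[0.04,0,0.035],0],
    [[0,0.149,-0.017],[0.075,0,0.07],0],
    [[0,0.149,-0.017],[0.1,0,0.105],0],
    [[0,0.149,-0.017],[0.12,0,0.145],0],
    [[0,0.149,-0.017],[0.137,0,0.185],0],
    [[0,0.149,-0.017],[0.137,0,0.225],0],
    [[0,0.149,-0.017],[0.137,0,0.265],0],
    [[0,0.149,-0.017],[0.137,0,0.305],0],
    [[0,0.149,-0.017],[0.137,0,0.345],0],
    [[0,0.149,-0.017],[0.137,0,0.385],0]
  ]
}}

```text
time: 20.87
eef_pos: [0.4779, -0.1434, 0.2141]
tcp_rot: [-0.047, 0.707, -0.705, 0.041]
contact_force: [1.2, 1.1, 0.2]
opening: 0.172
```

Run:
```python
from h import *
X=np.array([np.cos(YB),np.sin(YB)])
st(); go([*(slot(2)+.002*X),.21],rot=down(YB-np.pi/2))
```

```text
t 20.87 tcp [ 0.4779 -0.1434  0.2141] open 0.172 F [1.2 1.1 0.2] q [-0.49 -0.09  2.01 -0.    1.23  0.95]
[[-0.992, -0.009, 0.124], [-0.124, 0.002, -0.992], [0.009, -1.0, -0.003]]
shift [-0.0291  0.0033  0.165 ] turn [ 0.003 -0.001  0.009]
```

Emit:
{"name": "jog_arm", "arguments": {
  "deltas": [
    [[0,0,0.005],[-0.006,0.002,0.035],0],
    [[0,0,0.009],[-0.015,0.002,0.075],0],
    [[0,0,0.009],[-0.022,0.002,0.115],0],
    [[0,0,0.009],[-0.029,0.003,0.155],0],
    [[0,0,0.009],[-0.029,0.003,0.165],0],
    [[0,0,0.009],[-0.029,0.003,0.165],0]
  ]
}}

```text
time: 21.37
eef_pos: [0.5262, -0.3057, 0.2078]
tcp_rot: [-0.044, 0.708, -0.704, 0.042]
contact_force: [0.4, 0.2, -1.2]
opening: 0.168
```

Run:
```python
from held import *
X=np.array([np.cos(YB),np.sin(YB)])
held(2); go([*(slot(2)+.002*X),.14],rot=down(YB-np.pi/2))
```

```text
t 21.37 tcp [ 0.5262 -0.3057  0.2078] open 0.168 F [ 0.4  0.2 -1.2] q [-0.69  0.16  1.76  0.    1.22  0.76]
[[-0.993, -0.004, 0.121], [-0.121, 0.005, -0.993], [0.003, -1.0, -0.006]]
top 1 bx [0.0264 0.0264 0.0264] mid 0.026388983627516512 by [0.0087 0.0087] z [0.1827 0.1827]
side 585 bx [-0.025   0.0191  0.0305] mid 0.002726156641132755 by [-0.0041  0.0103] z [0.1433 0.2445]
    low 213 bx [-0.0253  0.03  ]
    hi 194 bx [0.0011 0.0304]
shift [-0.001   0.0685  0.0016] turn [ 0.007 -0.002  0.002]
```

Emit:
{"name": "jog_arm", "arguments": {
  "deltas": [
    [[0.004,0,0],[-0.001,0.02,0.0015],0],
    [[0.004,0,0],[-0.001,0.045,0.0015],0],
    [[0.004,0,0],[-0.001,0.068,0.0015],0],
    [[0.004,0,0],[-0.001,0.068,0.0015],0],
    [[0.004,0,0],[-0.001,0.068,0.0015],0]
  ]
}}

```text
time: 21.88
eef_pos: [0.526, -0.3007, 0.139]
tcp_rot: [-0.047, 0.708, -0.704, 0.042]
contact_force: [-1.0, -0.3, -0.8]
opening: 0.168
```

Run:
```python
from held import *
X=np.array([np.cos(YB),np.sin(YB)])
held(2); go([*(slot(2)+.002*X),.1],rot=down(YB-np.pi/2))
c=ctrl.read_camera('side')['pixels'];cv2.imwrite('pics/crop15.png',cv2.resize(c[200:390,130:310],None,fx=4,fy=3.15))
```

```text
t 21.88 tcp [ 0.526  -0.3007  0.139 ] open 0.168 F [-1.  -0.3 -0.8] q [-0.69  0.23  1.82  0.    1.1   0.76]
[[-0.992, -0.006, 0.126], [-0.126, 0.005, -0.992], [0.005, -1.0, -0.006]]
top 2 bx [0.0264 0.03   0.0336] mid 0.03001087208314441 by [-0.0086  0.0079] z [0.0615 0.1122]
side 477 bx [-0.0248  0.02    0.0317] mid 0.0034667540546864436 by [-0.0077  0.0069] z [0.0779 0.1771]
    low 157 bx [-0.0254  0.0308]
    hi 179 bx [0.0011 0.0317]
shift [0.0007 0.0423 0.0007] turn [ 0.001 -0.     0.001]
```

View pics/crop15.png

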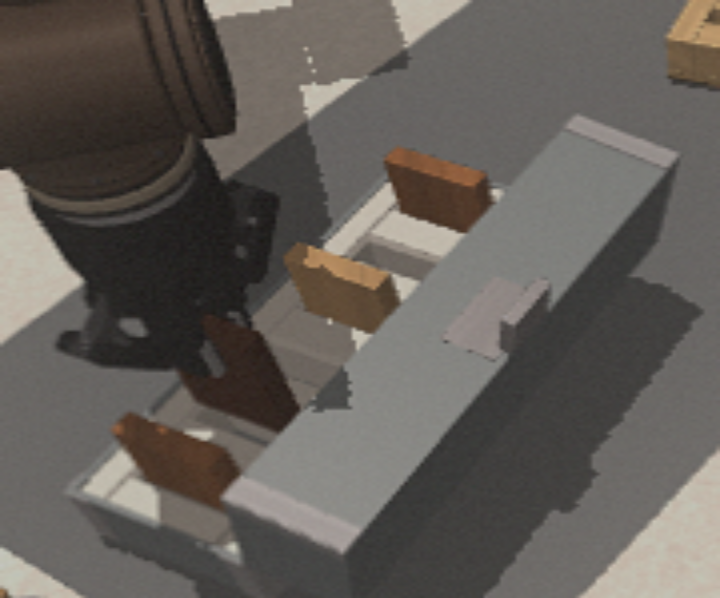

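The dark specimen is over slot 2, between the kept one and the light one. Inserting.

Emit:
{"name": "jog_arm", "arguments": {
  "deltas": [
    [[0,0,0],[0.0012,0.004,0.0005],0],
    [[0,0,0],[0.0012,0.012,0.0005],0],
    [[0,0,0],[0.0012,0.02,0.0005],0],
    [[0,0,0],[0.0012,0.028,0.0005],0],
    [[0,0,0],[0.0012,0.032,0.0005],0]
  ]
}}

```text
time: 22.45
eef_pos: [0.5262, -0.3035, 0.1088]
tcp_rot: [-0.045, 0.706, -0.705, 0.044]
contact_force: [-0.1, -0.6, -0.7]
opening: 0.171
```

Run:
```python
from h import *
X=np.array([np.cos(YB),np.sin(YB)])
st(); go([*(slot(2)+.0015*X),.08],rot=down(YB-np.pi/2))
```

```text
t 22.45 tcp [ 0.5262 -0.3035  0.1088] open 0.171 F [-0.1 -0.6 -0.7] q [-0.69  0.27  1.84  0.    1.04  0.76]
[[-0.992, -0.002, 0.125], [-0.125, 0.002, -0.992], [0.002, -1.0, -0.002]]
shift [-0.0005  0.0288  0.0002] turn [ 0.002 -0.001  0.002]
```

Emit:
{"name": "jog_arm", "arguments": {
  "deltas": [
    [[0,0,0],[0,0.008,0],0],
    [[0,0,0],[0,0.017,0],0],
    [[0,0,0],[0,0.024,0],0],
    [[0,0,0],[0,0.029,0],0],
    [[0,0,0],[0,0.032,0],0],
    [[0,0,0],[0,0.032,0],0]
  ]
}}

```text
time: 22.95
eef_pos: [0.5262, -0.3039, 0.0804]
tcp_rot: [-0.046, 0.707, -0.705, 0.043]
contact_force: [-6.5, 4.5, 16.2]
opening: 0.171
```

Run:
```python
from h import *
st()
```

```text
t 22.95 tcp [ 0.5262 -0.3039  0.0804] open 0.171 F [-6.5  4.5 16.2] q [-0.69  0.31  1.85 -0.    0.99  0.76]
[[-0.992, -0.004, 0.125], [-0.125, 0.003, -0.992], [0.004, -1.0, -0.003]]
```

Home. Release, rise, and move aside to check.

Emit:
{"name": "jog_arm", "arguments": {
  "deltas": [
    [[0,0,0],[0,-0.001,0],0.1],
    [[0,0,0],[0,-0.001,0],0.4],
    [[0,0,0],[0,-0.001,0],0.4],
    [[0,0,0],[0,-0.001,0],0.4],
    [[0,0,0],[0,-0.03,0],0.4],
    [[0,0,0],[0,-0.07,0],0.4],
    [[0,0,0],[0,-0.11,0],0.4],
    [[0,0,0],[0,-0.15,0],0.4],
    [[0,0,0],[0,-0.19,0],0.4],
    [[0,0,0],[0,-0.22,0],0.4]
  ]
}}

```text
time: 23.78
eef_pos: [0.5276, -0.3047, 0.3039]
tcp_rot: [-0.045, 0.706, -0.706, 0.044]
contact_force: [0.2, -0.4, 0.8]
opening: 0.399
```

Emit:
{"name": "jog_arm", "arguments": {
  "deltas": [
    [[0,0,0],[0,0,-0.04],0.7],
    [[0,0,0],[0,0,-0.08],0.7],
    [[0,0,0],[0,0,-0.12],0.7],
    [[0,0,0],[0,0,-0.16],0.7],
    [[0,0,0],[0,0,-0.2],0.7],
    [[0,0,0],[0,0,-0.24],0.7],
    [[0,0,0],[0,0,-0.28],0.7],
    [[0,0,0],[0,0,-0.3],0.7]
  ]
}}

```text
time: 24.45
eef_pos: [0.4889, -0.0034, 0.3036]
tcp_rot: [-0.046, 0.706, -0.705, 0.045]
contact_force: [0.5, 0.6, 0.9]
opening: 0.698
```

Run:
```python
from carr import *
st(); c=shot('top','top16'); s=shot('side','side16'); boxmeas(c,s)
a=cv2.resize(c['pixels'][185:305,350:500],None,fx=3,fy=3,interpolation=2);b=cv2.resize(s['pixels'][230:400,140:310],(345,360))
cv2.imwrite('pics/crop16.png',np.hstack([a,b]))
```

```text
t 24.45 tcp [ 0.4889 -0.0034  0.3036] open 0.698 F [0.5 0.6 0.9] q [-0.22 -0.18  1.93  0.    1.39  1.23]
[[-0.992, -0.002, 0.128], [-0.128, 0.002, -0.992], [0.002, -1.0, -0.002]]
top (((533.8462524414062, -240.27749633789062), (146.4173583984375, 293.8197937011719), 7.472580432891846), np.float64(0.0613062214303608), 4579)
  spec in box (((529.8287963867188, -350.6773681640625), (59.91074752807617, 15.504225730895996), 7.765451431274414), np.float64(0.11509237464596223), 190)
  spec in box (((523.2376098632812, -304.4645690917969), (59.94608688354492, 14.541224479675293), 7.619397163391113), np.float64(0.1145832061356824), 168)
  spec in box (((510.60565185546875, -208.8191375732422), (60.19647216796875, 15.211165428161621), 5.396083831787109), np.float64(0.11484161695487272), 174)
  spec in box (((497.2362060546875, -114.91886901855469), (56.13163757324219, 15.190869331359863), 7.340328216552734), np.float64(0.11542472229254319), 122)
  lid pts 3739 [ 0.5002 -0.4499  0.0805] [ 0.6711 -0.0612  0.2003] z>.185 mean [ 0.6532 -0.214   0.1938]
side (((501.0140075683594, -245.02761840820312), (76.1653060913086, 84.34117889404297), 87.30931091308594), np.float64(0.05981418565020813), 679)
  spec in box (((502.0616760253906, -112.68302154541016), (61.129154205322266, 17.224607467651367), 7.59428596496582), np.float64(0.11404304535369825), 214)
  spec in box (((512.9727783203125, -207.3209686279297), (61.052677154541016, 16.71722984313965), 6.261757850646973), np.float64(0.11420157351285437), 228)
  spec in box (((526.2028198242188, -302.98260498046875), (59.94350814819336, 14.950434684753418), 7.244039058685303), np.float64(0.11472608246349014), 187)
  spec in box (((531.9996337890625, -350.78717041015625), (61.657901763916016, 15.763904571533203), 8.099812507629395), np.float64(0.11410188973963004), 280)
  lid pts 6585 [ 0.501 -0.45   0.08 ] [ 0.6728 -0.0587  0.1973] z>.185 mean [ 0.6568 -0.2148  0.1932]
```

View pics/crop16.png

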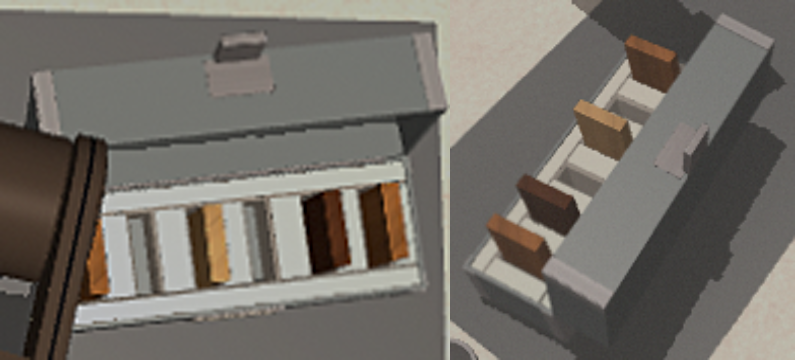

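All four stand at z 0.114–0.115 (slots 1, 2, 4 and 6), in line and upright. Now to shut the lid, approaching the tab from above.

Run:
```python
from h import *
for z in(.26,.163): go([.655,-.2155,z],rot=down(YB-np.pi/2))
```

```text
shift [-0.1368  0.043   0.2312] turn [0.002 0.005 0.002]
shift [-0.137   0.14    0.2314] turn [0.002 0.005 0.002]
```

Emit:
{"name": "jog_arm", "arguments": {
  "deltas": [
    [[0,0.005,0],[-0.02,0,0.033],0.75],
    [[0,0.005,0],[-0.04,0,0.067],0.75],
    [[0,0.005,0],[-0.06,0,0.1],0.75],
    [[0,0.005,0],[-0.08,0,0.135],0.75],
    [[0,0.005,0],[-0.1,0,0.168],0.75],
    [[0,0.005,0],[-0.12,0,0.2],0.75],
    [[0,0.005,0],[-0.137,0.01,0.2315],0.75],
    [[0,0.005,0],[-0.137,0.03,0.2315],0.75],
    [[0,0.005,0],[-0.137,0.043,0.2315],0.75],
    [[0,0.005,0],[-0.137,0.043,0.2315],0.75]
  ]
}}

```text
time: 25.38
eef_pos: [0.653, -0.2161, 0.2539]
tcp_rot: [-0.048, 0.708, -0.704, 0.04]
contact_force: [-0.5, -0.3, -1.4]
opening: 0.749
```

Run:
```python
from h import *
st(); go([.655,-.2155,.163],rot=down(YB-np.pi/2))
c=ctrl.read_camera('side')['pixels'];cv2.imwrite('pics/crop17.png',cv2.resize(c[180:390,130:330],None,fx=3.5,fy=2.85))
```

```text
t 25.38 tcp [ 0.653  -0.2161  0.2539] open 0.749 F [-0.5 -0.3 -1.4] q [-0.47  0.31  1.51  0.    1.34  0.98]
[[-0.992, -0.011, 0.124], [-0.124, 0.006, -0.992], [0.01, -1.0, -0.007]]
shift [-0.003   0.0908  0.0003] turn [ 0.007 -0.002  0.01 ]
```

View pics/crop17.png

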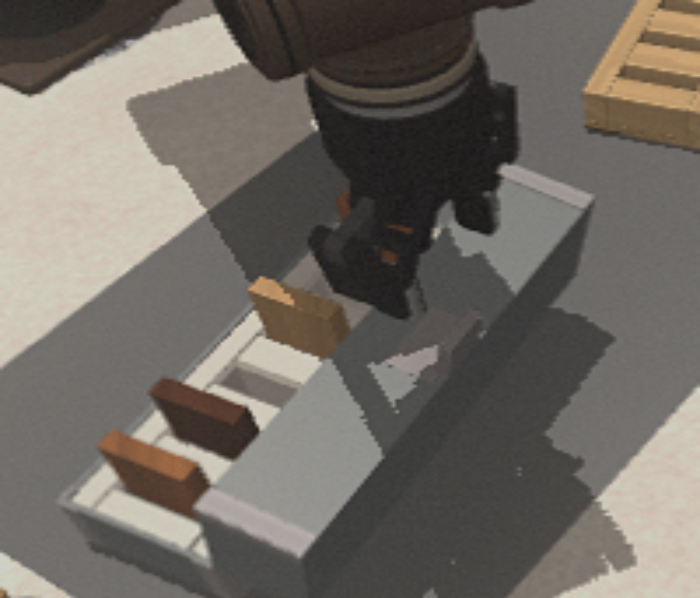

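The fingers are above the tab at crop (450,345). Descend and grip.

Emit:
{"name": "jog_arm", "arguments": {
  "deltas": [
    [[0.003,0,0.008],[-0.002,0.03,0],0.75],
    [[0.003,0,0.008],[-0.003,0.06,0],0.75],
    [[0.003,0,0.008],[-0.003,0.088,0],0.75],
    [[0.003,0,0.008],[-0.003,0.088,0],0.75],
    [[0.003,0,0.008],[-0.003,0.088,0],0.4],
    [[0.003,0,0.008],[-0.003,0.088,0],0.2],
    [[0.003,0,0.008],[-0.003,0.088,0],0.1],
    [[0.003,0,0.008],[-0.003,0.088,0],0.1],
    [[0.003,0,0.008],[-0.003,0.088,0],0.1],
    [[0.003,0,0.008],[-0.003,0.088,0],0.1]
  ],
  "force": 40
}}

```text
time: 26.27
eef_pos: [0.658, -0.2151, 0.1721]
tcp_rot: [-0.042, 0.706, -0.706, 0.047]
contact_force: [2.7, 3.0, 6.6]
opening: 0.387
```

```bash
cat > cl.py <<'E'
from h import *
def tabL(th,L=.131,dz=-.020):
    x=-L*np.cos(th)+.059*np.sin(th); z=L*np.sin(th)+.059*np.cos(th)
    return H+np.array([x*np.cos(YB),x*np.sin(YB),z+dz])
E
python3 - <<'E'
from cl import *
s=st(); M=R.from_quat(s['tcp_rot']).as_matrix(); p0=np.array(s['eef_pos'])
for th in(1.7,1.73,1.75,1.77): print(th,p0-tabL(th))
E
```

```text
t 26.27 tcp [ 0.658  -0.2151  0.1721] open 0.387 F [2.7 3.  6.6] q [-0.46  0.37  1.58  0.    1.18  0.98]
[[-0.992, 0.007, 0.125], [-0.125, 0.0, -0.992], [-0.007, -1.0, 0.0]]
1.7 [0.01101054 0.00037647 0.00782065]
1.73 [ 7.40448407e-03 -7.90849589e-05  1.01369537e-02]
1.75 [ 0.00503945 -0.00037786  0.01174128]
1.77 [ 0.00270671 -0.00067255  0.01339295]
```

The grip is about 12 mm too far out on the tab. Regrip deeper.

Emit:
{"name": "jog_arm", "arguments": {
  "deltas": [
    [[0,0,0],[0,0,0],0.6],
    [[0,0,0],[0,0,0],0.6],
    [[0,0,0],[0.003,0.007,0],0.6],
    [[0,0,0],[0.003,0.013,0],0.6],
    [[0,0,0],[0.003,0.013,0],0.6],
    [[0,0,0],[0.003,0.013,0],0.4],
    [[0,0,0],[0.003,0.013,0],0.2],
    [[0,0,0],[0.003,0.013,0],0.1],
    [[0,0,0],[0.003,0.013,0],0.1],
    [[0,0,0],[0.003,0.013,0],0.1]
  ],
  "force": 40
}}

```text
time: 27.1
eef_pos: [0.6549, -0.2155, 0.1587]
tcp_rot: [-0.042, 0.706, -0.706, 0.046]
contact_force: [0.6, -0.3, -1.5]
opening: 0.387
```

Run:
```python
from cl import *
s=st(); M=R.from_quat(s['tcp_rot']).as_matrix(); p0=np.array(s['eef_pos'])
for L in(.131,.135,.139):
  for th in(1.73,1.76): print(L,th,p0-tabL(th,L))
c=shot('side','side18'); W=cloud(c);
```

```text
t 27.1 tcp [ 0.6549 -0.2155  0.1587] open 0.387 F [ 0.6 -0.3 -1.5] q [-0.47  0.38  1.6   0.    1.16  0.98]
[[-0.992, 0.006, 0.125], [-0.125, 0.001, -0.992], [-0.006, -1.0, 0.0]]
0.131 1.73 [ 0.00429087 -0.00045912 -0.00330228]
0.131 1.76 [ 0.00075536 -0.00090576 -0.000878  ]
0.135 1.73 [ 0.00366174 -0.0005386  -0.0072517 ]
0.135 1.76 [ 8.98873653e-06 -1.00004970e-03 -4.80661710e-03]
0.139 1.73 [ 0.00303261 -0.00061808 -0.01120111]
0.139 1.76 [-0.00073739 -0.00109434 -0.00873523]
```

```bash
cat >> cl.py <<'E'
def traj(t0,t1,n,L=.131,off=np.zeros(3)):
    s=st(); M=R.from_quat(s['tcp_rot']).as_matrix(); p0=np.array(s['eef_pos'])
    M=down(YB-np.pi/2) if 0 else M
    for th in np.linspace(t0,t1,n+1)[1:]: print(round(th,2),np.round(M.T@(tabL(th,L)+off-p0),4))
E
python3 -c "
from cl import *
traj(1.76,.96,10)"
```

```text
t 27.15 tcp [ 0.6549 -0.2154  0.1587] open 0.389 F [ 0.4 -0.3 -0.6] q [-0.47  0.38  1.6   0.    1.16  0.98]
[[-0.992, 0.006, 0.125], [-0.125, 0.001, -0.992], [-0.006, -1.0, 0.0]]
1.68 [ 0.0103 -0.0071 -0.001 ]
1.6 [ 0.0204 -0.0126 -0.0009]
1.52 [ 0.0309 -0.0173 -0.0009]
1.44 [ 0.0417 -0.0211 -0.0009]
1.36 [ 0.0528 -0.0241 -0.0009]
1.28 [ 0.0641 -0.0261 -0.0009]
1.2 [ 0.0756 -0.0272 -0.0009]
1.12 [ 0.0871 -0.0274 -0.0009]
1.04 [ 0.0985 -0.0267 -0.0009]
0.96 [ 0.1099 -0.0251 -0.0009]
```

Emit:
{"name": "jog_arm", "arguments": {
  "deltas": [
    [[0,0,0],[0.0103,-0.0071,0],0.1],
    [[0,0,0],[0.0204,-0.0126,0],0.1],
    [[0,0,0],[0.0309,-0.0173,0],0.1],
    [[0,0,0],[0.0417,-0.0211,0],0.1],
    [[0,0,0],[0.0528,-0.0241,0],0.1],
    [[0,0,0],[0.0641,-0.0261,0],0.1],
    [[0,0,0],[0.0756,-0.0272,0],0.1],
    [[0,0,0],[0.0871,-0.0274,0],0.1],
    [[0,0,0],[0.0985,-0.0267,0],0.1],
    [[0,0,0],[0.11,-0.025,0],0.1]
  ]
}}

```text
time: 27.98
eef_pos: [0.5456, -0.2296, 0.1846]
tcp_rot: [0.04, -0.705, 0.706, -0.048]
contact_force: [5.1, -2.3, -2.6]
opening: 0.39
```

```bash
python3 -c "
from cl import *
traj(.96,.16,10); shot('side','side19')"
```

```text
t 27.98 tcp [ 0.5456 -0.2296  0.1846] open 0.39 F [ 5.1 -2.3 -2.6] q [-0.57  0.14  1.83  0.01  1.16  0.87]
[[-0.992, 0.011, 0.124], [-0.124, -0.001, -0.992], [-0.011, -1.0, 0.002]]
0.88 [ 0.0111  0.0039 -0.0013]
0.8 [ 0.0221  0.0073 -0.0013]
0.72 [ 0.0327  0.0115 -0.0013]
0.64 [ 0.0431  0.0166 -0.0013]
0.56 [ 0.0529  0.0225 -0.0013]
0.48 [ 0.0623  0.0291 -0.0013]
0.4 [ 0.0711  0.0365 -0.0013]
0.32 [ 0.0793  0.0445 -0.0013]
0.24 [ 0.0868  0.0532 -0.0013]
0.16 [ 0.0936  0.0625 -0.0013]
```

View pics/side19.png

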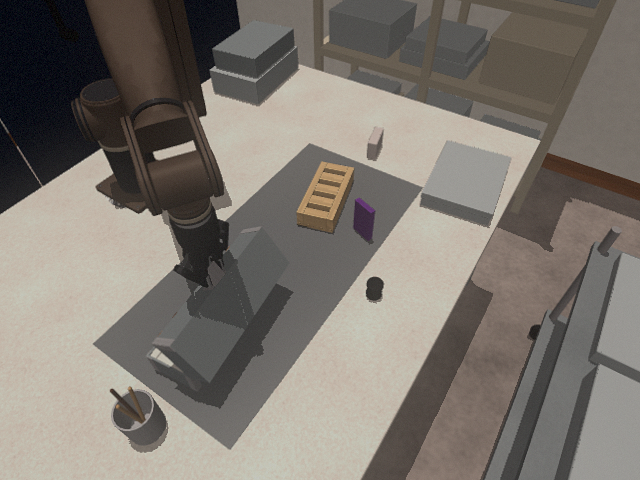

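The lid is about half shut and following. Continue.

Emit:
{"name": "jog_arm", "arguments": {
  "deltas": [
    [[0,0,0.003],[0.0111,0.0039,0],0.1],
    [[0,0,0.006],[0.0221,0.0073,0],0.1],
    [[0,0,0.01],[0.0327,0.0115,0],0.1],
    [[0,0,-0.01],[0.0431,0.0166,0],0.1],
    [[0,0,-0.01],[0.0529,0.0225,0],0.1],
    [[0,0,-0.01],[0.0623,0.0291,0],0.1],
    [[0,0,-0.01],[0.0711,0.0365,0],0.1],
    [[0,0,-0.01],[0.0793,0.0445,0],0.1],
    [[0,0,-0.01],[0.0868,0.0532,0],0.1],
    [[0,0,-0.01],[0.0936,0.0625,0],0.1]
  ]
}}

```text
time: 28.87
eef_pos: [0.4502, -0.2418, 0.1224]
tcp_rot: [0.046, -0.705, 0.707, -0.042]
contact_force: [0.0, -0.9, 6.0]
opening: 0.389
```

```bash
python3 -c "
from cl import *
traj(.16,-.04,5)"
```

```text
t 28.87 tcp [ 0.4502 -0.2418  0.1224] open 0.389 F [ 0.  -0.9  6. ] q [-0.69  0.05  2.06 -0.01  1.03  0.76]
[[-0.992, -0.005, 0.125], [-0.125, -0.003, -0.992], [0.005, -1.0, 0.002]]
0.12 [-0.0002  0.0061 -0.0015]
0.08 [ 0.0026  0.0111 -0.0015]
0.04 [ 0.0053  0.0162 -0.0016]
0.0 [ 0.0077  0.0214 -0.0016]
-0.04 [ 0.01    0.0267 -0.0016]
```

Emit:
{"name": "jog_arm", "arguments": {
  "deltas": [
    [[0,0,0],[0.001,0.006,0],0.1],
    [[0,0,0],[0.003,0.011,0],0.1],
    [[0,0,0],[0.005,0.016,0],0.1],
    [[0,0,0],[0.007,0.021,0],0.1],
    [[0,0,0],[0.007,0.023,0],0.1],
    [[0,0,0],[0.007,0.023,0],0.1]
  ]
}}

```text
time: 29.37
eef_pos: [0.439, -0.2432, 0.0992]
tcp_rot: [0.051, -0.705, 0.706, -0.039]
contact_force: [-10.9, -3.3, 4.9]
opening: 0.393
```

```bash
cat > lid.py <<'E'
from h import *
def lid():
    for n,reg in(('top',np.s_[215:300,355:510]),('side',np.s_[225:400,140:280])):
        c=ctrl.read_camera(n); W=cloud(c); hsv=cv2.cvtColor(c['pixels'],cv2.COLOR_BGR2HSV)
        X=np.array([np.cos(YB),np.sin(YB)]);Y=np.array([-X[1],X[0]]); d=W[...,:2]-np.array([.5172,-.2318])
        m=(abs(d@X)<.045)&(abs(d@Y)<.145)&(W[...,2]>.105)&(W[...,2]<.15)&(hsv[...,1]<60)
        p=W[m]
        for k in range(5):
            A=np.c_[(p[:,:2]-[.5172,-.2318])@np.stack([X,Y],1),np.ones(len(p))]; x=np.linalg.lstsq(A,p[:,2],rcond=None)[0]; r=p[:,2]-A@x; 
            q=abs(r)<.006; p=p[q]
        print(n,len(p),'lid angle',-x[0],'yslope',x[1],'z',x[2])
E
python3 -c "
from lid import *
st();lid()"
```

```text
t 29.37 tcp [ 0.439  -0.2432  0.0992] open 0.393 F [-10.9  -3.3   4.9] q [-0.7   0.07  2.09 -0.01  1.    0.75]
[[-0.992, -0.017, 0.127], [-0.127, -0.002, -0.992], [0.017, -1.0, 0.0]]
top 4068 lid angle 0.03358257952873781 yslope 0.0006460332878554242 z 0.1275479003671978
side 5230 lid angle 0.03472795859044982 yslope 0.0014803042058891824 z 0.1268988024597764
```

Lid at 0.034 rad; push a bit further down.

Emit:
{"name": "jog_arm", "arguments": {
  "deltas": [
    [[0,0,0.01],[0,0.002,0],0.1],
    [[0,0,0.01],[0,0.004,0],0.1],
    [[0,0,0.01],[0,0.006,0],0.1],
    [[0,0,0.01],[0,0.008,0],0.1],
    [[0,0,0.01],[0,0.008,0],0.1]
  ]
}}

```text
time: 29.88
eef_pos: [0.4373, -0.2435, 0.0944]
tcp_rot: [-0.051, 0.706, -0.705, 0.041]
contact_force: [-12.3, 4.7, 21.9]
opening: 0.392
```

```bash
python3 -c "
from lid import *
st();lid()"
```

```text
t 29.88 tcp [ 0.4373 -0.2435  0.0944] open 0.392 F [-12.3   4.7  21.9] q [-0.71  0.07  2.1  -0.01  0.99  0.74]
[[-0.992, -0.014, 0.129], [-0.129, 0.0, -0.992], [0.014, -1.0, -0.002]]
top 4137 lid angle -0.0007898893140636945 yslope 0.0016661328110779833 z 0.1256299234502994
side 5107 lid angle -0.00022389308573021003 yslope 0.0016353732990276593 z 0.12498214915078902
```

Shut: angle 0 and top at 0.125 in both views. Release and rise.

Emit:
{"name": "jog_arm", "arguments": {
  "deltas": [
    [[0,0,0],[0,0.001,0],0.5],
    [[0,0,0],[0,0.001,0],0.8],
    [[0,0,0],[0,0.001,0],0.8],
    [[0,0,0],[0,0.001,0],0.8],
    [[0,0,0],[0.001,-0.02,0],0.8],
    [[0,0,0],[0.001,-0.05,0],0.8],
    [[0,0,0],[0.001,-0.09,0],0.8],
    [[0,0,0],[0.001,-0.13,0],0.8],
    [[0,0,0],[0.001,-0.16,0],0.8]
  ]
}}

```text
time: 30.73
eef_pos: [0.4388, -0.2437, 0.2571]
tcp_rot: [0.05, -0.705, 0.706, -0.041]
contact_force: [1.1, 0.0, 0.0]
opening: 0.799
```

Emit:
{"name": "jog_arm", "arguments": {
  "deltas": [
    [[0,0,0],[0,0,-0.04],0.8],
    [[0,0,0],[0,0,-0.08],0.8],
    [[0,0,0],[-0.01,0,-0.12],0.8],
    [[0,0,0],[-0.02,0,-0.16],0.8],
    [[0,0,0],[-0.03,0,-0.2],0.8],
    [[0,0,0],[-0.03,0,-0.24],0.8],
    [[0,0,0],[-0.03,0,-0.28],0.8],
    [[0,0,0],[-0.03,0,-0.28],0.8]
  ]
}}

```text
time: 31.4
eef_pos: [0.4307, 0.0435, 0.256]
tcp_rot: [-0.054, 0.706, -0.705, 0.043]
contact_force: [0.7, -0.3, -0.1]
opening: 0.798
```

```bash
python3 -c "
from lid import *
st();lid();shot('top','top20');shot('side','side20')"
```

```text
t 31.4 tcp [0.4307 0.0435 0.256 ] open 0.798 F [ 0.7 -0.3 -0.1] q [-0.13 -0.29  2.1  -0.    1.34  1.3 ]
[[-0.99, -0.015, 0.137], [-0.137, 0.002, -0.991], [0.014, -1.0, -0.004]]
top 4721 lid angle 0.0029715963225493518 yslope 0.0015522108059528583 z 0.12565241296380333
side 5105 lid angle 0.0001010811608829481 yslope 0.001406636495521349 z 0.12496583758028397
```

View pics/side20.png

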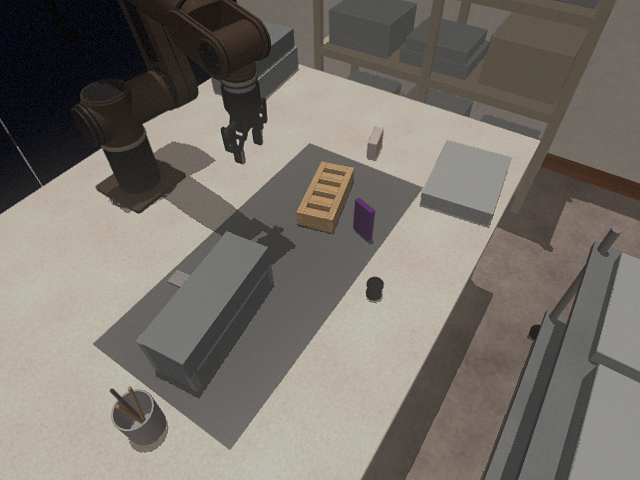

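View pics/top20.png

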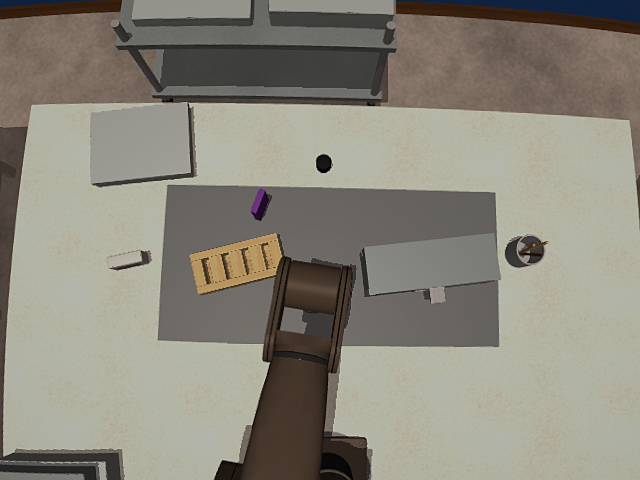

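The lid is shut, with the box at top (430,265). The carrier is empty at (238,264). The loupe (323,163), logger (127,260), pot (526,250) and purple slab haven't moved, and the robot is clear. Handing in.

```bash
python3 -c "
from plant import ctrl
print(ctrl.sign_off())"
```

```text
the job is handed in; nothing more can be done
None
```

The job is done and handed in at about 31 s of the 210 s allowed. The hand-in gives no verdict, so what follows rests on my own checks.

- **What I did:** I opened the lid by its tab to about 1.76 rad (it had started slightly ajar, at 0.23 rad). I then moved the three specimens from the carrier into slots 4, 6 and 2. The one kept specimen stayed in slot 1. Last, I shut the lid and moved the arm clear.
- **Specimens:** before closing, the tops of all four stood at 0.114–0.115 m in both cameras, the kept one included. That is fully home.
- **Lid:** after release it measured 0.003 rad from the top camera and 0.000 rad from the side camera.
- **Other things:** the magnifier, logger, pot and purple look-alike looked unmoved in the last pictures.
- **What didn't go cleanly or agree:**
  - The first grip on the tab for closing sat too far out, so I regripped it.
  - The first push down left the lid at 0.034 rad, so I pushed it further.
  - The two cameras disagreed by about 3 mm in x, which I allowed for.
- **Not checked:** the specimens could not be seen once the lid was shut.

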